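# Blow the dust off a batch of padlocks

### The arm

A 7-joint arm with a two-finger parallel gripper is mounted at the origin on a cart in front of the work surface, level with it; the furniture and walls round the work are solid. World frame = base frame: x ahead of the robot, y to its left, z up, the work surface at z = 0. Lengths are in m, angles in rad, forces in N, time in s.
With the tool pointing down it reaches from about 0.4 to 0.925 m from the base axis. Payload 4.1 kg.
Tool frame: the origin (TCP) lies at the very end of the fingers, on their centre line; the grasp point (between the pads) lies 19 mm behind it; z points along the fingers, y is the line along which they close (so a half turn about z gives the same grasp; the last joint's range is limited). The gripper opens to 85 mm and grips with 20 to 120 N. Pads are 22 mm wide; open, the fingers measure 114 mm over their backs; the gripper's body (76 mm by 85 mm) begins 54 mm behind the grasp point. The pads swing forward as they close: fully open they stand 13 mm farther back than shut.
Start: joints at [1.137, 0.398, 0.045, 1.537, -0.019, 1.207, -0.051], TCP at [0.214, -0.614, 0.231] pointing down, gripper open.
Joint ranges: [-2.82, 2.82], [-0.49, 2.23], [-1.37, 1.46], [0, 2.46], [-1.36, 4.5], [0.23, 2], [-2.94, 2.94]. Speed limits (rad/s): [2.57, 2.57, 3.14, 3.14, 3.14, 3.14, 3.14].

### API

Orientations are given as a unit quaternion [w, x, y, z].
In Python, from bench import robot gives the robot as it stands. The module is installed in compiled form; this text tells all that it offers.
- The arm moves only by the tool jog_arm, never from a script. Its argument "series" is one flat list of numbers, 6 for each row, row after row: the shift along the tool's x, y, z in m, then the turn, a rotation vector about the tool's x, y, z in rad. In form: [x, y, z, wx, wy, wz, x, y, z, wx, wy, wz, ...]. A call has 1 to 10 rows; each row shifts and turns the commanded pose from where the row before left it, along the tool's axes as they then stand; what a row does not reach is not made up. A row lasts 1/12 s, in which the tool goes at most 41.7 mm and 7.16 degrees, less where a joint would pass 70% of its speed; a pose out of reach is approached as far as the arm can. A call is refused whole if a number of a shift passes 0.0417 or a number of a turn 0.125, either way. A call with a gripper value outside its range is refused whole. "fingers" is the finger opening in m, from 0 to 0.0854, set as the call begins (left out, the last holds). The fingers move at their own pace and stop on an object; "newtons" is the grip in N (left out, the last holds). Time passes only in rows, so rows that do not move let the fingers close. It gives the time, the measured TCP pose, the force, the opening and the grip force at its end, in the units of the state.
- robot.get_obs(): the state, without advancing time (a new reading comes with each control period).
- robot.read_camera(name): name is "scene" or "top" or "wrist"; returns the picture (400x640x3 uint8, blue, green, red); there is no depth.
- robot.get_calibration(name): a dict with "camera_matrix" (3x3 intrinsics, pixels), "pose" (4x4, takes a point from camera to world coordinates); the wrist camera has in their place "mount" (4x4, takes a point from camera to tool coordinates, whose origin is the TCP and whose axes are the flange's). Camera axes: x right, y down, z forward; pixel columns grow to the right and rows downward; lengths in m; the calibration is good to about 2 mm. A picture is of the moment at which its call begins: read the wrist's pose just before it. get_calibration takes no time and is no camera call.
- robot.job_done(): hands the job in; it is judged then, once.
The state is a dict: "clock": time; "qpos": joint angles; "joint_velocities": joint speeds; "effort": joint torques, N m; "tcp_pos": TCP position; "tool_rot": TCP orientation; "ft_force": force on the tool from outside, world axes, zero at the start; "ft_torque": the same for the moment, N m; "grip_width": finger opening in m; "finger_force": force on a finger pad.
Only numpy, scipy, OpenCV 4.12 (cv2) and the standard library are available. Lean on these libraries where they do the work, as an engineer would, in place of code of your own. Each camera call takes 0.05 s, during which the arm holds its last target. There are 200 camera calls.

### The job

The air valve of the blow-off box is still on from the last batch: turn it fully off first, then lift the box's sliding hatch over its bumps and slide it fully open until it drops down behind the far bumps, and put every padlock lying on the counter inside the box, down in the chamber. Slide the hatch back over the chamber and let it drop fully home behind its bumps, turn the air valve fully on again, and finally press the start key on the control box firmly (about 6 to 15 N, held for a moment) but without leaning on it hard. Leave the roll of tape and the tape measure where they are.

Things in the scene. Friction and masses are not known exactly. Their poses are not given: they have to be found in the camera images.
- blow_box: grey steel blow-off box fixed to the counter, 190 (x) x 300 (y) x 64 mm high; origin at the centre of its underside. Its right end (-y) is an open-topped chamber, its left end (+y) a flat deck on which the open hatch parks. On its top, at x = +-88 mm, stand steel bumps 10 mm high, 8 mm long in y: a pair at y = -5 mm (just left of the shut hatch's ears) and a pair at y = +106 mm.
- chamber (a point): centre of the chamber's inner floor, 8 mm above the box's underside, axes as the box's. The chamber is 152 mm (x) x 120 mm (y) inside and 56 mm deep; walls: 19 mm at the x sides, 10 mm at the right end. Four padlocks go in as two side by side along x, each lying along x, with two more lying on top of them.
- hatch_bar (a point): centre of the black grip bar of the sliding hatch, moves with it. The bar is 74 mm along the box's x, 13 mm wide (y), 12 mm high, its centre 98 mm above the counter when the hatch is down, with 22 mm free under it down to the 158 x 136 x 5 mm aluminium plate. Pinch it across y from above. The hatch weighs about 3 N; its two ears and guide pins stand out to x = +-108 mm.
- hatch_slide (a joint): travel of the hatch along the box's +y, m: 0 = shut over the chamber, 0.142 = end stop over the deck. Friction about 1 N. From shut it goes only 3 mm before its ears meet the first bumps; lifted over 10 mm it passes. Between the bumps it may slide low or raised. It is open when it has dropped down beyond the far bumps (0.134 or more); coming back it must be lifted over both pairs again.
- hatch_lift (a joint): height of the hatch above its rest, m: 0 = down, 0.022 = upper stop. It stays level and falls by its own weight when let go; at 0.009 to 0.010 it is standing on a bump.
- air_valve: brass quarter-turn ball valve on a dark steel foot plate 100 x 56 mm, fixed to the counter; origin at the centre of the foot plate's underside, below the lever's pivot axis (vertical). The pipe lies along its x, 130 mm long, its fittings up to 45 mm high.
- lever_grip (a point): point in the middle of the lever's black rubber grip, 60 mm from the pivot axis and 78 mm above the counter. The grip is 15 mm wide, 20 mm high (68 to 88 mm above the counter) and reaches from 27 to 85 mm from the pivot.
- valve_lever (a joint): angle of the lever, rad: 0 = off, lever across the pipe, pointing along the valve's +y; 1.571 = on, lever along the pipe, pointing along the valve's -x; grows counterclockwise seen from above. Stops at both ends. It stays where it is left and takes about 2 N at the grip, which may be pushed sideways or pinched.
- control_box: grey control box 95 (x) x 75 (y) x 40 mm high with a black front plate on top, fixed to the counter; origin at the centre of its underside.
- key_top (a point): centre of the top of the start key, a white square membrane key 28 x 28 mm on top of the control box, 42.5 mm above the counter; pressed straight down it gives only 1.2 mm (about 6 N), then it is solid. It answers to 4 N or more from the fingers; more than 40 N would spoil it.
- padlock0: brass padlock lying flat, 69 x 45 x 18 mm, 0.15 to 0.29 kg; origin at the middle of its underside; the shackle points along its +x; the 45 mm wide (y) body reaches from x = -34 to +4 mm, the shackle, 36 mm wide and 8 mm thick, from there to +35 mm. May be absent.
- padlock1: brass padlock lying flat, 69 x 45 x 18 mm, 0.15 to 0.29 kg; origin at the middle of its underside; the shackle points along its +x; the 45 mm wide (y) body reaches from x = -34 to +4 mm, the shackle, 36 mm wide and 8 mm thick, from there to +35 mm. May be absent.
- padlock2: brass padlock lying flat, 69 x 45 x 18 mm, 0.15 to 0.29 kg; origin at the middle of its underside; the shackle points along its +x; the 45 mm wide (y) body reaches from x = -34 to +4 mm, the shackle, 36 mm wide and 8 mm thick, from there to +35 mm. May be absent.
- padlock3: brass padlock lying flat, 69 x 45 x 18 mm, 0.15 to 0.29 kg; origin at the middle of its underside; the shackle points along its +x; the 45 mm wide (y) body reaches from x = -34 to +4 mm, the shackle, 36 mm wide and 8 mm thick, from there to +35 mm. May be absent.
- tape_roll: roll of insulating tape lying flat, 62 mm across, 19 mm high, origin at the centre of its underside; not to be moved
- measure: tape measure standing upright, 35 x 82 x 68 mm, origin at the centre of its underside; not to be moved
- start_key: the start key itself; origin at the centre of its underside, see key_top
Not all that is in view belongs to the job. Leave any red look-alike of the padlock3 alone.

How it is judged:
On the way, in this order (a step that is already met when the one before it is completed fails the run):
1. the air valve is turned off (value of joint valve_lever below 0.15 rad), for 0.2 s.
2. the hatch is open and has dropped down behind the far bumps (value of joint hatch_slide above 0.13 m and value of joint hatch_lift below 0.004 m), for 0.2 s.
3. every padlock present is inside the chamber (x of padlock0 in the frame of chamber between -0.076 and 0.076 m and y of padlock0 in the frame of chamber between -0.06 and 0.06 m and z of padlock0 in the frame of chamber between -0.004 and 0.05 m and x of padlock1 in the frame of chamber between -0.076 and 0.076 m and y of padlock1 in the frame of chamber between -0.06 and 0.06 m and z of padlock1 in the frame of chamber between -0.004 and 0.05 m and x of padlock2 in the frame of chamber between -0.076 and 0.076 m and y of padlock2 in the frame of chamber between -0.06 and 0.06 m and z of padlock2 in the frame of chamber between -0.004 and 0.05 m and x of padlock3 in the frame of chamber between -0.076 and 0.076 m and y of padlock3 in the frame of chamber between -0.06 and 0.06 m and z of padlock3 in the frame of chamber between -0.004 and 0.05 m), for 0.2 s.
4. the hatch is shut and down behind its bumps (value of joint hatch_slide below 0.006 m and value of joint hatch_lift below 0.004 m), for 0.2 s.
5. the air valve is turned on (value of joint valve_lever above 1.42 rad), for 0.2 s.
6. the start key is pressed with at least 4 N (contact force between the fingers and start_key above 4 N), for 0.15 s.
At the end, for the whole second after the job is handed in: every padlock present lies in the chamber, the hatch is shut (travel under 6 mm) and down (lift under 4 mm), and the air valve is on (within 0.15 rad of its stop) (all of step 3 and all of step 4 and value of joint valve_lever above 1.42 rad); the robot touches nothing.
It fails at once if the hatch is drawn off the chamber while the air is on (lever more than 0.35 rad from off, hatch travel over 10 mm) (value of joint valve_lever above 0.35 rad and value of joint hatch_slide above 0.01 m).
It fails at once if the start key is pressed with more than 40 N (contact force between anything else and start_key above 40 N).
It fails at once if the roll of tape or the tape measure is moved by more than 50 mm (distance of any of tape_roll, measure from where it was at the start of the episode above 0.05 m).
Of padlock0, padlock1, padlock2, padlock3 only 2 to 4 are there at a start; the rules pass over those that are not, and their reading is None.
At some moment in a run one of padlock0, padlock1, padlock2, padlock3 may be knocked a few centimetres aside while the robot is not near it.
Once in a run the grip may slacken for a moment while it holds something.
It also fails if it takes over 210 s, if anything falls off the work surface, if the arm or the gripper's body presses on something with over 40 N, if the wrist force passes 120 N, or if a joint passes its speed limit or range.

## Working session

There is one attempt and no reset: what is moved stays moved. The work goes in short steps, Python scripts to look and compute and a tool call to move; the robot and the scene stay as the last step left them, time stands still between calls to the robot, and variables do not carry over. Pictures are saved under pics/ and viewed, at most 17 in all, crops included, and the job is handed in when it is done.

Besides the shell and the picture viewer there is one more tool, called in YAML: its name, and indented under it one key for each argument. jog_arm: Moves the arm, as the interface text tells. Its arguments: {"type":"object","properties":{"series":{"type":"array","items":{"type":"number"}},"fingers":{"type":"number"},"newtons":{"type":"number"}},"required":["series"]}

```bash
mkdir -p pics; python3 - <<'E'
from bench import robot
import cv2, numpy as np
np.set_printoptions(precision=4,suppress=True)
o=robot.get_obs(); print(o)
for n in ("scene","top"):
    im=robot.read_camera(n); cv2.imwrite(f"pics/{n}0.png",im)
    print(n,robot.get_calibration(n))
print(robot.get_calibration("wrist"))
E
```

```text
{'clock': 0.0, 'qpos': array([ 1.137 ,  0.3992,  0.045 ,  1.5379, -0.0187,  1.2069, -0.0507]), 'joint_velocities': array([ 0.0017, -0.0022,  0.0018,  0.0003,  0.0001,  0.0018, -0.0003]), 'effort': array([  0.0004, -47.512 ,   1.3648, -25.4222,   0.0117,   0.0094,
         0.    ]), 'tcp_pos': array([ 0.2134, -0.6133,  0.2303]), 'tool_rot': array([-0.0009,  0.986 ,  0.1667, -0.0002]), 'ft_force': array([ 0.3023, -0.3225, -0.0188]), 'ft_torque': array([-0.0203,  0.0114,  0.0238]), 'finger_force': 0.0, 'grip_width': 0.0855079371437801}
scene {'camera_matrix': array([[497.5141,   0.    , 312.6829],
       [  0.    , 497.5141, 191.5607],
       [  0.    ,   0.    ,   1.    ]]), 'pose': array([[ 0.5179, -0.4659,  0.7174, -0.7724],
       [-0.8554, -0.2817,  0.4346, -0.7682],
       [-0.0004, -0.8388, -0.5445,  1.0946],
       [ 0.    ,  0.    ,  0.    ,  1.    ]])}
top {'camera_matrix': array([[368.335 ,   0.    , 324.3352],
       [  0.    , 368.335 , 198.1234],
       [  0.    ,   0.    ,   1.    ]]), 'pose': array([[-0.0076, -0.9819,  0.1893,  0.3022],
       [-1.    ,  0.007 , -0.0041,  0.0162],
       [ 0.0027, -0.1893, -0.9819,  1.1934],
       [ 0.    ,  0.    ,  0.    ,  1.    ]])}
{'camera_matrix': array([[346.8573,   0.    , 324.1838],
       [  0.    , 346.8573, 197.0568],
       [  0.    ,   0.    ,   1.    ]]), 'mount': array([[-0.0009, -0.9457, -0.325 ,  0.084 ],
       [ 1.    , -0.0011,  0.0004,  0.0006],
       [-0.0008, -0.325 ,  0.9457, -0.1431],
       [ 0.    ,  0.    ,  0.    ,  1.    ]])}
```

View pics/top0.png

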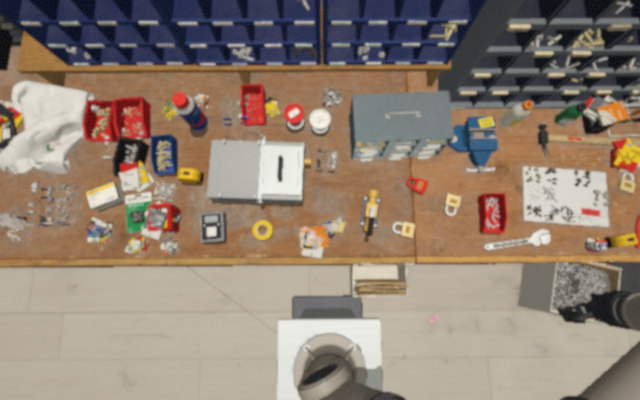

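View pics/scene0.png

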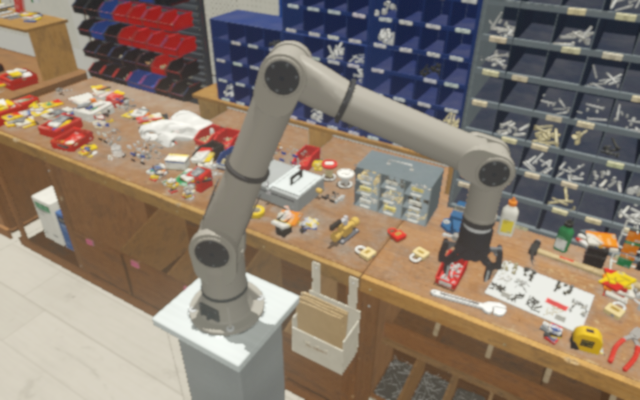

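Candidates in the top view: brass padlocks at (403,229), (452,204) and perhaps (627,181). The red look-alike at (417,185) is not to be touched. The valve may be at (370,213), the control box at (213,228), the tape roll at (262,230) and the tape measure at (189,175) or (625,240). I'll check these in close crops.

```bash
python3 - <<'E'
import cv2, numpy as np
a=cv2.imread("pics/top0.png")
c1=cv2.resize(a[160:260,350:480],None,fx=6,fy=6,interpolation=cv2.INTER_CUBIC)  # 780x600
c2=cv2.resize(a[130:250,180:340],None,fx=5,fy=5,interpolation=cv2.INTER_CUBIC)  # 800x600
c3=cv2.resize(a[160:260,590:640],None,fx=6,fy=6,interpolation=cv2.INTER_CUBIC)
cv2.imwrite("pics/c1.png",c1);cv2.imwrite("pics/c2.png",c2);cv2.imwrite("pics/c3.png",c3)
E
```

```text
(no output)
```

View pics/c1.png

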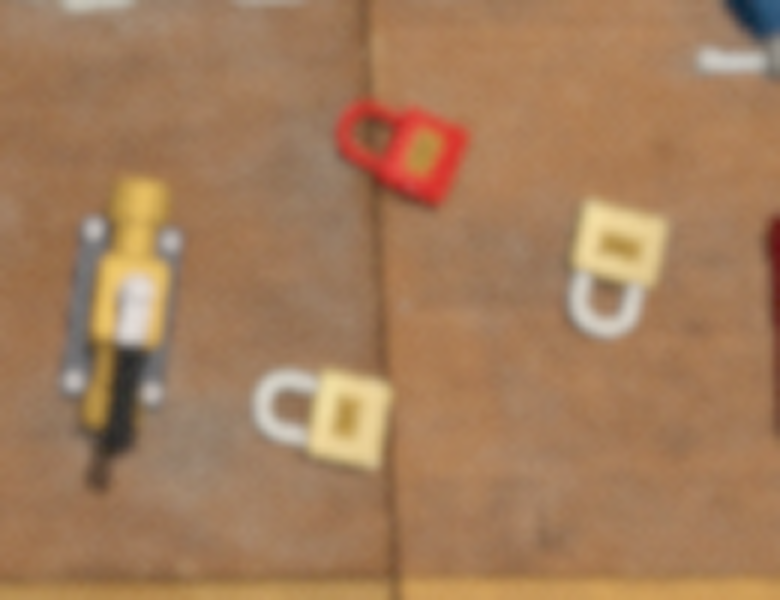

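View pics/c2.png

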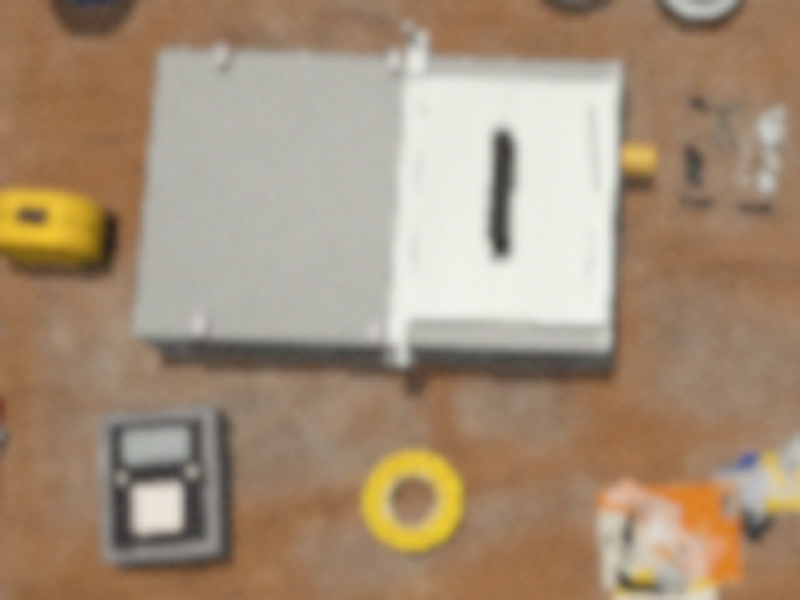

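View pics/c3.png

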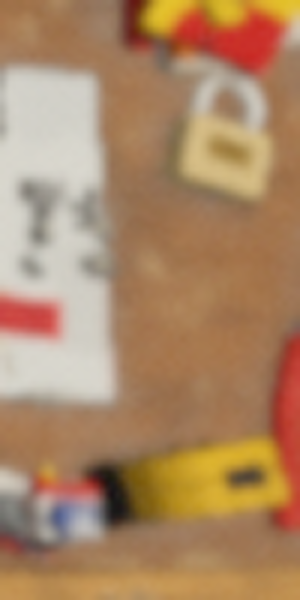

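The crops show these:
- **Valve:** crop 1 has it at about (125,310), with the lever on, pointing down along the pipe.
- **Padlocks:** crop 1 has padlock A near (345,415) and B near (620,245). Crop 3 has a third brass one at about (228,150).
- **Red look-alike:** crop 1 near (425,155).
- **Box:** crop 2 has the hatch shut, with the bar at (501,192).
- **Start key:** crop 2 at (157,507).

Next I'll convert these to world positions.

```bash
cat > h.py <<'E'
from bench import robot
import cv2, numpy as np
from scipy.spatial.transform import Rotation as R
np.set_printoptions(precision=4,suppress=True)
def ray(K,T,uv,z):
    d=T[:3,:3]@np.linalg.solve(K,[uv[0],uv[1],1.]); o=T[:3,3]
    return o+d*(z-o[2])/d[2]
def px(name,uv,z,T=None):
    c=robot.get_calibration(name)
    if T is None: T=c["pose"]
    return ray(c["camera_matrix"],T,uv,z)
def toolT(o=None):
    o=o or robot.get_obs(); q=o["tool_rot"]; T=np.eye(4)
    T[:3,:3]=R.from_quat([q[1],q[2],q[3],q[0]]).as_matrix(); T[:3,3]=o["tcp_pos"]; return T
def wristT(): return toolT()@robot.get_calibration("wrist")["mount"]
def plan(p,yaw=None):
    """shift in the tool's axes to world point p; yaw = direction of tool x (mod pi); also turn, rotvec in tool axes to pointing-down"""
    T=toolT(); d=T[:3,:3].T@(np.array(p)-T[:3,3])
    cur=np.arctan2(T[1,0],T[0,0]); 
    if yaw is None: yaw=cur
    yaw=cur+(yaw-cur+np.pi/2)%np.pi-np.pi/2
    x=np.array([np.cos(yaw),np.sin(yaw),0]);z=np.array([0,0,-1.])
    Rt=np.stack([x,np.cross(z,x),z],1)
    print("shift",d,"turn",R.from_matrix(T[:3,:3].T@Rt).as_rotvec(),"yaw now",cur,"target",yaw,"tcp",T[:3,3],"q",robot.get_obs()["qpos"],"t",robot.get_obs()["clock"])
E
python3 - <<'E'
from h import *
def g(n,pts,o,s,z):
    P=np.array([px("top",(o[0]+p[0]/s,o[1]+p[1]/s),z) for p in pts]); print(n,P[:,:2].tolist() and P[:,:2].round(4).tolist()); return P
o1=(350,160);o2=(180,130);o3=(590,160)
for n,o,pts,tip in (("A",o1,[(325,370),(390,380),(378,470),(308,455)],(255,402)),("B",o1,[(585,200),(668,215),(655,287),(575,265)],(603,335)),("C",o3,[(190,115),(272,138),(265,202),(180,180)],(240,75)),("red",o1,[(405,108),(468,130),(440,205),(385,180)],(340,130))):
    P=g(n,pts,o,6,.018); t=g(n+"tip",[tip],o,6,.012); c=P.mean(0); v=(t[0]-c); print(n,"bodyc",c, "yaw",np.arctan2(v[1],v[0]),"len",np.hypot(*v[:2]), np.hypot(*(P[0]-P[1])),np.hypot(*(P[2]-P[1])))
P=g("foot",[(92,228),(170,240),(152,392),(72,380)],o1,6,.005);print(P.mean(0))
P=g("grip",[(130,350),(115,450)],o1,6,.088)
P=g("pipe",[(143,180),(95,425)],o1,6,.03)
P=g("box",[(160,48),(622,62),(612,350),(135,335)],o2,5,.064);print(P.mean(0))
P=g("bar",[(503,130),(500,255)],o2,5,.104);print(P.mean(0))
P=g("key",[(157,507)],o2,5,.0425)
P=g("ctl",[(103,410),(220,408),(222,558),(105,562)],o2,5,.04);print(P.mean(0))
P=g("tape",[(412,500)],o2,5,.019)
E
```

```text
A [[0.4499, -0.2445], [0.4443, -0.279], [0.3963, -0.27], [0.4046, -0.2332]]
Atip [[0.4337, -0.2074]]Traceback (most recent call last):
  File "<stdin>", line 6, in <module>
TypeError: return arrays must be of ArrayType
```

```bash
python3 - <<'E'
from h import *
def g(n,pts,o,s,z):
    P=np.array([px("top",(o[0]+p[0]/s,o[1]+p[1]/s),z) for p in pts]); print(n,P[:,:2].round(4).tolist()); return P
o1=(350,160);o2=(180,130);o3=(590,160)
H=lambda a:np.hypot(a[0],a[1])
for n,o,pts,tip in (("A",o1,[(325,370),(390,380),(378,470),(308,455)],(255,402)),("B",o1,[(585,200),(668,215),(655,287),(575,265)],(603,335)),("C",o3,[(190,115),(272,138),(265,202),(180,180)],(240,75)),("red",o1,[(405,108),(468,130),(440,205),(385,180)],(340,130))):
    P=g(n,pts,o,6,.018); t=g(n+"tip",[tip],o,6,.012); c=P.mean(0); v=(t[0]-c); print(n,"bodyc",c, "yaw",np.arctan2(v[1],v[0]),"len",H(v), H(P[0]-P[1]),H(P[2]-P[1]))
P=g("foot",[(92,228),(170,240),(152,392),(72,380)],o1,6,.005);print(P.mean(0))
P=g("grip",[(130,350),(115,450)],o1,6,.088)
P=g("pipe",[(143,180),(95,425)],o1,6,.03)
P=g("box",[(160,48),(622,62),(612,350),(135,335)],o2,5,.064);print(P.mean(0))
P=g("bar",[(503,130),(500,255)],o2,5,.104);print(P.mean(0))
P=g("key",[(157,507)],o2,5,.0425)
P=g("ctl",[(103,410),(220,408),(222,558),(105,562)],o2,5,.04);print(P.mean(0))
P=g("tape",[(412,500)],o2,5,.019)
E
```

```text
A [[0.4499, -0.2445], [0.4443, -0.279], [0.3963, -0.27], [0.4046, -0.2332]]
Atip [[0.4337, -0.2074]]
A bodyc [ 0.4238 -0.2567  0.018 ] yaw 1.3724537081288417 len 0.0502832358591383 0.03498539775270194 0.04878915572790578
B [[0.5418, -0.3904], [0.5332, -0.4349], [0.4937, -0.4248], [0.506, -0.3825]]
Btip [[0.4686, -0.3969]]
B bodyc [ 0.5187 -0.4081  0.018 ] yaw 2.9212353594456886 len 0.05131777452721252 0.045334817234638926 0.04080473141052109
C [[0.5853, -0.9673], [0.5721, -1.0102], [0.5364, -1.0003], [0.5489, -0.9559]]
Ctip [[0.6093, -1.0037]]
C bodyc [ 0.5607 -0.9834  0.018 ] yaw -0.3943850029481644 len 0.052662006295729626 0.044888908578853325 0.03700868112927901
red [[0.594, -0.2954], [0.5813, -0.3292], [0.5396, -0.3114], [0.5537, -0.2822]]
redtip [[0.5833, -0.2605]]
red bodyc [ 0.5671 -0.3045  0.018 ] yaw 1.2200055924330548 len 0.04685896276406575 0.036061307542472665 0.04535169262136206
foot [[0.5307, -0.1235], [0.5237, -0.166], [0.4403, -0.1533], [0.4471, -0.1103]]
[ 0.4855 -0.1383  0.005 ]
grip [[0.452, -0.1311], [0.4017, -0.122]]
pipe [[0.5521, -0.1488], [0.4201, -0.1191]]
box [[0.7143, 0.3716], [0.7029, 0.0742], [0.5144, 0.08], [0.5261, 0.3778]]
[0.6144 0.2259 0.064 ]
bar [[0.6452, 0.1453], [0.5661, 0.146]]
[0.6057 0.1457 0.104 ]
key [[0.4207, 0.3652]]
ctl [[0.4826, 0.4032], [0.4834, 0.3293], [0.3888, 0.3239], [0.3869, 0.3966]]
[0.4354 0.3632 0.04  ]
tape [[0.4264, 0.2099]]
```

jog_arm:
  series: [0.0277, -0.0298, 0, 0, 0, 0, 0.0277, -0.0298, 0, 0, 0, 0, 0.0277, -0.0298, 0, 0, 0, 0, 0.0277, -0.0298, 0, 0, 0, 0, 0.0277, -0.0298, 0, 0, 0, 0, 0.0277, -0.0298, 0, 0, 0, 0, 0.0277, -0.0298, 0, 0, 0, 0]
  fingers: 0.06
  newtons: 30

```text
clock: 0.68
tcp_pos: [0.3283, -0.3511, 0.231]
tool_rot: [-0.0, 0.986, 0.167, -0.0]
ft_force: [1.0, 1.5, 0.3]
grip_width: 0.0602
finger_force: 0.0
```

```bash
python3 - <<'E'
from h import *
plan([0.43,-0.128,0.16],-0.17)
s=cv2.imread("pics/scene0.png");t=cv2.imread("pics/top0.png")
f=lambda im,w,h:cv2.resize(im,(w,h),interpolation=cv2.INTER_CUBIC)
top=np.hstack([f(s[225:275,340:440],400,200),f(s[285:335,540:640],400,200)])
bot=np.hstack([f(t[70:250,20:200],400,400),f(t[80:260,460:640],400,400)])
cv2.imwrite("pics/m1.png",np.vstack([top,bot]))
E
```

```text
shift [ 0.1693 -0.1773  0.071 ] turn [-0.0001  0.0004  0.5046] yaw now 0.33461958255117663 target -0.16999999999999993 tcp [ 0.3283 -0.3511  0.231 ] q [ 0.8272  0.0972 -0.1045  1.9247  0.0114  1.1207 -0.5179] t 0.6833
```

View pics/m1.png

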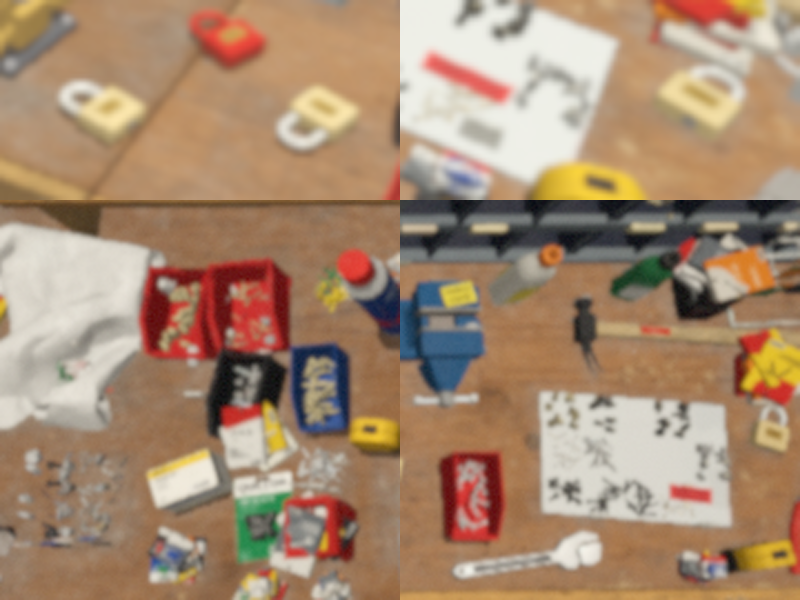

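The mosaic shows A and B as identical small padlocks at (105,110) and (320,115). C at (700,90) is a thicker, different padlock among the background clutter, about 1.13 m from the base and out of reach. So A and B are the ones that belong to the job. The red one at (230,35) I'll leave.

jog_arm:
  series: [0.0242, -0.0253, 0.0101, 0, 0, 0, 0.0242, -0.0253, 0.0101, 0, 0, 0, 0.0242, -0.0253, 0.0101, 0, 0, 0, 0.0242, -0.0253, 0.0101, 0, 0, 0, 0.0242, -0.0253, 0.0101, 0, 0, 0, 0.0242, -0.0253, 0.0101, 0, 0, 0, 0.0242, -0.0253, 0.0101, 0, 0, 0]

```text
clock: 1.27
tcp_pos: [0.43, -0.1287, 0.1601]
tool_rot: [0.0, 0.986, 0.166, -0.0]
ft_force: [0.1, 0.5, -0.2]
grip_width: 0.0599
finger_force: 0.0
```

jog_arm:
  series: [0, 0, 0, 0, 0, 0.12, 0, 0, 0, 0, 0, 0.12, 0, 0, 0, 0, 0, 0.12, 0, 0, 0, 0, 0, 0.12, 0, 0, 0, 0, 0, 0.025, 0, 0, 0, 0, 0, 0]

```text
clock: 1.77
tcp_pos: [0.4297, -0.1302, 0.1604]
tool_rot: [0.0, 0.996, -0.084, -0.0]
ft_force: [-0.1, -0.7, -1.0]
grip_width: 0.0598
finger_force: 0.0
```

```bash
python3 - <<'E'
from h import *
plan([0.428,-0.128,0.06],-0.17)
cv2.imwrite("pics/w1.png",robot.read_camera("wrist"))
E
```

```text
shift [-0.002  -0.0019  0.1004] turn [0.0001 0.0005 0.0016] yaw now -0.16838194651437355 target -0.16999999999999993 tcp [ 0.4297 -0.1302  0.1604] q [ 0.4761  0.1222 -0.2977  2.0718  0.044   0.9539 -1.5841] t 1.7667
```

View pics/w1.png

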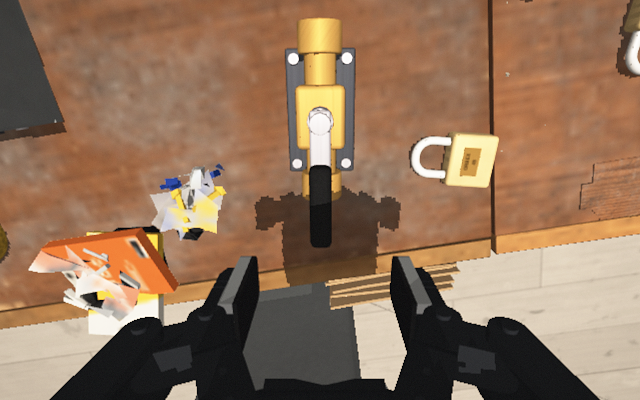

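The wrist view shows the lever's black grip spanning (320,168) to (320,245), its pivot at (320,118), and the foot screws at (292,58), (347,58), (297,163) and (346,163). Padlock A's body is at (470,161), with its shackle to the left.

```bash
python3 - <<'E'
from h import *
W=wristT()
for n,uv,z in (("grip0",(320,168),.088),("grip1",(320,245),.088),("piv",(320,118),.085),("s",(292,58),.006),("s",(347,58),.006),("s",(297,163),.006),("s",(346,163),.006),("Ac1",(450,133),.018),("Ac2",(498,136),.018),("Ac3",(488,188),.018),("Ac4",(443,184),.018),("Atip",(412,157),.01),):
    print(n,px("wrist",uv,z,W)[:2])
E
```

```text
grip0 [ 0.4596 -0.1332]
grip1 [ 0.4058 -0.1238]
piv [ 0.4901 -0.1384]
s [ 0.5319 -0.1222]
s [ 0.5245 -0.1654]
s [ 0.4472 -0.1096]
s [ 0.4399 -0.152 ]
Ac1 [ 0.4534 -0.2394]
Ac2 [ 0.4444 -0.2781]
Ac3 [ 0.4005 -0.2693]
Ac4 [ 0.4106 -0.2312]
Atip [ 0.4366 -0.2087]
```

jog_arm:
  series: [-0.002, -0.002, 0.025, 0, 0, 0, 0, 0, 0.025, 0, 0, 0, 0, 0, 0.025, 0, 0, 0, 0, 0, 0.025, 0, 0, 0, 0, 0, 0, 0, 0, 0]

```text
clock: 2.23
tcp_pos: [0.4245, -0.1272, 0.0569]
tool_rot: [-0.001, 0.996, -0.084, -0.004]
ft_force: [-1.0, 0.1, -1.0]
grip_width: 0.0599
finger_force: 0.0
```

jog_arm:
  series: [0, 0, 0, 0, 0, 0, 0, 0, 0, 0, 0, 0, 0, 0, 0, 0, 0, 0, 0, 0, 0, 0, 0, 0, 0, 0, 0, 0, 0, 0, 0, 0, 0, 0, 0, 0]
  fingers: 0
  newtons: 25

```text
clock: 2.73
tcp_pos: [0.4298, -0.1276, 0.0622]
tool_rot: [0.0, 0.996, -0.084, 0.002]
ft_force: [-2.0, 2.9, 6.9]
grip_width: 0.0144
finger_force: 26.5
```

```bash
python3 - <<'E'
from h import *
plan([0.4865-.06*np.cos(.165),-0.1375+.06*np.sin(.165),0.06],-0.17)
E
```

```text
shift [-0.0025  0.0005  0.0022] turn [-0.     -0.0031  0.0009] yaw now -0.16905946397257487 target -0.16999999999999993 tcp [ 0.4298 -0.1276  0.0622] q [ 0.4488  0.2691 -0.2893  2.1651  0.1154  0.7183 -1.6573] t 2.7333
```

Turning further this way would drive joint 7 past its range, so I'll regrip with the tool half-turned.

jog_arm:
  series: [0, 0, 0, 0, 0, 0, 0, 0, 0, 0, 0, 0, 0, 0, -0.035, 0, 0, 0, 0, 0, -0.035, 0, 0, 0, 0, 0, 0, 0, 0, -0.125, 0, 0, 0, 0, 0, -0.125, 0, 0, 0, 0, 0, -0.125, 0, 0, 0, 0, 0, -0.125, 0, 0, 0, 0, 0, -0.125]
  fingers: 0.05

```text
clock: 3.48
tcp_pos: [0.4281, -0.1283, 0.1307]
tool_rot: [0.0, 0.974, 0.228, -0.0]
ft_force: [0.8, 0.2, 0.5]
grip_width: 0.0501
finger_force: 0.0
```

jog_arm:
  series: [0, 0, 0, 0, 0, -0.125, 0, 0, 0, 0, 0, -0.125, 0, 0, 0, 0, 0, -0.125, 0, 0, 0, 0, 0, -0.125, 0, 0, 0, 0, 0, -0.125, 0, 0, 0, 0, 0, -0.125, 0, 0, 0, 0, 0, -0.125, 0, 0, 0, 0, 0, -0.125, 0, 0, 0, 0, 0, -0.125, 0, 0, 0, 0, 0, -0.125]

```text
clock: 4.32
tcp_pos: [0.4281, -0.1283, 0.1306]
tool_rot: [0.0, 0.656, 0.755, -0.0]
ft_force: [-0.1, -0.2, -0.8]
grip_width: 0.0502
finger_force: 0.0
```

jog_arm:
  series: [0, 0, 0, 0, 0, -0.125, 0, 0, 0, 0, 0, -0.125, 0, 0, 0, 0, 0, -0.125, 0, 0, 0, 0, 0, -0.125, 0, 0, 0, 0, 0, -0.125, 0, 0, 0, 0, 0, -0.125, 0, 0, 0, 0, 0, -0.125, 0, 0, 0, 0, 0, -0.125, 0, 0, 0, 0, 0, -0.125, 0, 0, 0, 0, 0, -0.125]

```text
clock: 5.15
tcp_pos: [0.4281, -0.1284, 0.1306]
tool_rot: [-0.0, 0.09, 0.996, -0.0]
ft_force: [0.1, 0.8, 0.3]
grip_width: 0.0499
finger_force: 0.0
```

```bash
python3 - <<'E'
from h import *
plan([0.428,-0.1276,0.06],-0.17)
E
```

```text
shift [0.0002 0.0008 0.0706] turn [-0.0006 -0.0001 -0.011 ] yaw now 2.9605740604671023 target 2.971592653589793 tcp [ 0.4281 -0.1284  0.1306] q [ 0.813   0.1925 -0.6795  2.0999  0.1552  0.8972  1.435 ] t 5.15
```

jog_arm:
  series: [0, 0.0008, 0.024, 0, 0, -0.01, 0, 0, 0.024, 0, 0, 0, 0, 0, 0.022, 0, 0, 0, 0, 0, 0, 0, 0, 0]

```text
clock: 5.48
tcp_pos: [0.425, -0.1268, 0.0574]
tool_rot: [-0.004, 0.088, 0.996, 0.001]
ft_force: [-0.5, 0.8, -0.4]
grip_width: 0.05
finger_force: 0.0
```

jog_arm:
  series: [0, 0, 0, 0, 0, 0, 0, 0, 0, 0, 0, 0, 0, 0, 0, 0, 0, 0, 0, 0, 0, 0, 0, 0, 0, 0, 0, 0, 0, 0]
  fingers: 0
  newtons: 25

```text
clock: 5.9
tcp_pos: [0.4297, -0.1272, 0.0619]
tool_rot: [0.001, 0.088, 0.996, -0.0]
ft_force: [-0.5, 1.4, 6.3]
grip_width: 0.0149
finger_force: 26.7
```

jog_arm:
  series: [-0.0003, 0.0059, 0, 0, 0, 0.1, -0.0003, 0.0059, 0, 0, 0, 0.1, -0.0003, 0.0059, 0, 0, 0, 0.1, -0.0003, 0.0059, 0, 0, 0, 0.1, -0.0003, 0.0059, 0, 0, 0, 0.1, -0.0003, 0.0059, 0, 0, 0, 0.1, -0.0003, 0.0059, 0, 0, 0, 0.1, -0.0003, 0.0059, 0, 0, 0, 0.1]

```text
clock: 6.57
tcp_pos: [0.4541, -0.0894, 0.0619]
tool_rot: [0.001, 0.472, 0.882, -0.001]
ft_force: [-2.4, -1.8, 8.8]
grip_width: 0.0142
finger_force: 26.6
```

```bash
python3 - <<'E'
from h import *
plan([0.4962,-0.0783,0.06],1.40)
print(robot.get_obs()["ft_force"])
E
```

```text
shift [-0.0141  0.0412  0.002 ] turn [0.0002 0.0022 0.7592] yaw now 2.159187244816467 target 1.4 tcp [ 0.4541 -0.0894  0.0619] q [ 0.5262  0.3125 -0.4895  2.1279  0.2175  0.7471  0.4847] t 6.5667
[-2.3897 -1.8279  8.797 ]
```

jog_arm:
  series: [-0.0003, 0.0058, 0, 0, 0, 0.1, -0.0003, 0.0058, 0, 0, 0, 0.1, -0.0003, 0.0058, 0, 0, 0, 0.1, -0.0003, 0.0058, 0, 0, 0, 0.1, -0.0003, 0.0058, 0, 0, 0, 0.1, -0.0003, 0.0058, 0, 0, 0, 0.1, -0.0003, 0.0058, 0, 0, 0, 0.1, -0.0003, 0.0048, 0, 0, 0, 0.08, 0, 0, 0, 0, 0, 0]

```text
clock: 7.32
tcp_pos: [0.495, -0.0804, 0.0619]
tool_rot: [-0.001, 0.77, 0.638, -0.003]
ft_force: [-8.5, -0.3, 15.2]
grip_width: 0.0149
finger_force: 35.5
```

```bash
python3 - <<'E'
from h import *
plan([0.4962,-0.0783,0.06],1.40)
p=robot.get_obs()["tcp_pos"]; print(np.arctan2(p[1]+.1375,p[0]-.4865))
print(robot.get_obs()["ft_force"],robot.get_obs()["ft_torque"])
E
```

```text
shift [0.0023 0.0008 0.0019] turn [-0.0053  0.0033 -0.015 ] yaw now 1.3850568072818081 target 1.4 tcp [ 0.495  -0.0804  0.0619] q [ 0.346   0.3571 -0.3225  2.0404  0.163   0.7734 -0.2608] t 7.3167
1.4235463475405
[-8.4922 -0.3181 15.195 ] [-0.0607  1.6961  0.699 ]
```

jog_arm:
  series: [0, 0, 0, 0, 0, 0, 0, 0, 0, 0, 0, 0, 0, 0, -0.035, 0, 0, 0, 0, 0, -0.035, 0, 0, 0, 0, 0, -0.035, 0, 0, 0, 0, 0, -0.035, 0, 0, 0]
  fingers: 0.06

```text
clock: 7.82
tcp_pos: [0.4969, -0.0799, 0.2022]
tool_rot: [0.0, 0.77, 0.638, 0.0]
ft_force: [0.3, -0.7, 0.1]
grip_width: 0.0598
finger_force: 0.0
```

jog_arm:
  series: [0.0347, 0.0096, 0, 0, 0, 0, 0.0347, 0.0096, 0, 0, 0, 0, 0.0347, 0.0096, 0, 0, 0, 0, 0.0347, 0.0096, 0, 0, 0, 0, 0.0347, 0.0096, 0, 0, 0, 0, 0.0347, 0.0096, 0, 0, 0, 0, 0.0347, 0.0096, 0, 0, 0, 0, 0, 0, 0, 0, 0, -0.123, 0, 0, 0, 0, 0, -0.123, 0, 0, 0, 0, 0, -0.123]

```text
clock: 8.65
tcp_pos: [0.6082, 0.1476, 0.2003]
tool_rot: [-0.0, 0.637, 0.771, 0.0]
ft_force: [-0.7, -1.0, -0.5]
grip_width: 0.0602
finger_force: 0.0
```

jog_arm:
  series: [0, 0, 0, 0, 0, -0.123, 0, 0, 0, 0, 0, -0.123, 0, 0, 0, 0, 0, -0.123, 0, 0, 0, 0, 0, -0.123, 0, 0, 0, 0, 0, -0.123, 0, 0, 0, 0, 0, -0.123, 0, 0, 0, 0, 0, -0.123, 0, 0, 0, 0, 0, -0.123, 0, 0, 0, 0, 0, -0.123, 0, 0, 0, 0, 0, -0.123]

```text
clock: 9.48
tcp_pos: [0.6082, 0.1462, 0.2006]
tool_rot: [0.0, 0.076, 0.997, 0.0]
ft_force: [-0.9, -0.3, -0.3]
grip_width: 0.0601
finger_force: 0.0
```

jog_arm:
  series: [0, 0, 0, 0, 0, -0.12, 0, 0, 0, 0, 0, 0]

```text
clock: 9.65
tcp_pos: [0.6082, 0.1462, 0.2004]
tool_rot: [-0.0, 0.018, 1.0, 0.0]
ft_force: [0.4, 0.7, -0.2]
grip_width: 0.06
finger_force: 0.0
```

```bash
python3 - <<'E'
from h import *
plan([0.6057,0.146,0.079],-0.039)
cv2.imwrite("pics/w2.png",robot.read_camera("wrist"))
E
```

```text
shift [ 0.0025 -0.0003  0.1214] turn [ 0.0006 -0.      0.0025] yaw now 3.1050833149380326 target 3.1025926535897934 tcp [0.6082 0.1462 0.2004] q [ 0.2757  0.4752 -0.7933  1.6187  0.357   1.1988  0.9406] t 9.65
```

View pics/w2.png

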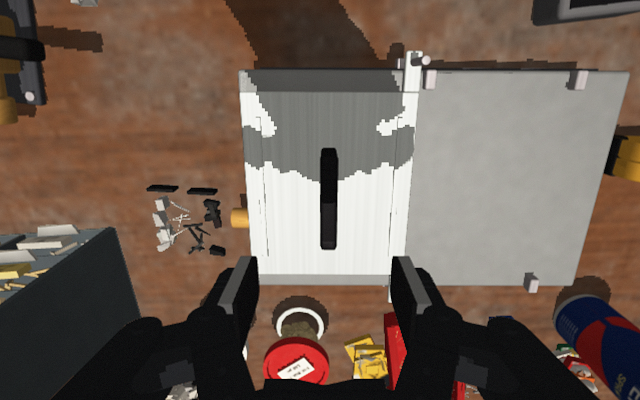

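The wrist view shows the bar from (329,150) to (328,248), with the hatch shut. The bumps are at (430,79), (578,79) and (531,284), and the near box edge runs from (240,70) to (628,72).

```bash
python3 - <<'E'
from h import *
W=wristT()
for n,uv,z in (("bar0",(329,150),.104),("bar1",(328,248),.104),("c0",(240,70),.064),("c1",(628,72),.064),("bumpA",(430,79),.074),("bumpB",(578,79),.074),("bumpC",(531,284),.074)):
    print(n,px("wrist",uv,z,W)[:2])
plan([0.607,0.1455,0.079],-0.035)
E
```

```text
bar0 [0.5725 0.1503]
bar1 [0.6486 0.1467]
c0 [0.5166 0.0855]
c1 [0.5302 0.3792]
bumpA [0.5289 0.2266]
bumpB [0.5334 0.3354]
bumpC [0.7077 0.3274]
shift [ 0.0011 -0.0008  0.1214] turn [ 0.0005 -0.     -0.0057] yaw now 3.1008469909552945 target 3.106592653589793 tcp [0.6081 0.1462 0.2004] q [ 0.275   0.4748 -0.7923  1.6188  0.3565  1.1987  0.9367] t 9.7
```

jog_arm:
  series: [-0.002, 0.001, 0.03, 0, 0, 0, 0, 0, 0.03, 0, 0, 0, 0, 0, 0.03, 0, 0, 0, 0, 0, 0.031, 0, 0, 0, 0, 0, 0, 0, 0, 0]

```text
clock: 10.12
tcp_pos: [0.6057, 0.1451, 0.0734]
tool_rot: [-0.005, 0.02, 1.0, -0.002]
ft_force: [-1.5, -0.3, -0.5]
grip_width: 0.06
finger_force: 0.0
```

jog_arm:
  series: [0, 0, 0, 0, 0, 0, 0, 0, 0, 0, 0, 0, 0, 0, 0, 0, 0, 0, 0, 0, 0, 0, 0, 0, 0, 0, 0, 0, 0, 0, 0, 0, 0, 0, 0, 0]
  fingers: 0
  newtons: 50

```text
clock: 10.62
tcp_pos: [0.6117, 0.1491, 0.0821]
tool_rot: [0.002, 0.019, 1.0, 0.001]
ft_force: [-0.5, 2.5, 6.9]
grip_width: 0.0115
finger_force: 49.7
```

jog_arm:
  series: [0, 0, -0.008, 0, 0, 0, 0, 0, -0.008, 0, 0, 0, 0, 0, 0, 0, 0, 0]

```text
clock: 10.87
tcp_pos: [0.6116, 0.1491, 0.0976]
tool_rot: [0.002, 0.019, 1.0, 0.001]
ft_force: [4.1, 3.8, -2.7]
grip_width: 0.0119
finger_force: 49.2
```

```bash
python3 - <<'E'
from h import *
plan([0.61,0.147,0.095],-0.043); print(robot.get_obs()["ft_force"])
E
```

```text
shift [ 0.0015 -0.0021  0.0026] turn [0.0029 0.0042 0.0056] yaw now 3.1041588526897463 target 3.098592653589793 tcp [0.6116 0.1491 0.0976] q [ 0.2316  0.5819 -0.741   1.7092  0.449   1.0225  0.8684] t 10.8667
[ 4.08   3.78  -2.705]
```

jog_arm:
  series: [0, 0.018, 0, 0, 0, 0, 0, 0.018, 0, 0, 0, 0, 0, 0.018, 0, 0, 0, 0, 0, 0.018, 0, 0, 0, 0, 0, 0.018, 0, 0, 0, 0, 0, 0.018, 0, 0, 0, 0, 0, 0.018, 0, 0, 0, 0, 0, 0.013, 0, 0, 0, 0, 0, 0, 0, 0, 0, 0]

```text
clock: 11.62
tcp_pos: [0.6169, 0.2888, 0.0958]
tool_rot: [0.002, 0.018, 1.0, 0.001]
ft_force: [5.1, 1.3, -2.9]
grip_width: 0.0121
finger_force: 49.3
```

```bash
python3 - <<'E'
from h import *
b=np.array([.6116,.1491])
plan([0.61,0.147,0.095],-0.043); o=robot.get_obs();print(o["ft_force"],o["grip_width"],np.hypot(*(o["tcp_pos"][:2]-b)))
E
```

```text
shift [ 0.0019 -0.142   0.0004] turn [0.0024 0.0041 0.0073] yaw now 3.105862592306811 target 3.098592653589793 tcp [0.6169 0.2888 0.0958] q [-0.0094  0.666  -0.7276  1.5746  0.4845  1.0835  0.6753] t 11.6167
[ 5.1273  1.3215 -2.9005] 0.012115028758619872 0.13982259135840605
```

jog_arm:
  series: [0, 0, 0.008, 0, 0, 0, 0, 0, 0.006, 0, 0, 0, 0, 0, 0, 0, 0, 0]

```text
clock: 11.87
tcp_pos: [0.6168, 0.2859, 0.0823]
tool_rot: [0.001, 0.019, 1.0, 0.0]
ft_force: [4.2, -0.2, 0.8]
grip_width: 0.012
finger_force: 49.8
```

jog_arm:
  series: [0, 0, 0, 0, 0, 0, 0, 0, 0, 0, 0, 0, 0, 0, 0, 0, 0, 0, 0, 0, -0.03, 0, 0, 0, 0, 0, -0.03, 0, 0, 0, 0, 0, -0.03, 0, 0, 0, 0, 0, -0.03, 0, 0, 0]
  fingers: 0.06

```text
clock: 12.45
tcp_pos: [0.614, 0.2859, 0.2021]
tool_rot: [-0.001, 0.019, 1.0, -0.001]
ft_force: [0.7, -0.1, -0.1]
grip_width: 0.0601
finger_force: 0.0
```

```bash
python3 - <<'E'
from h import *
plan([0.424,-0.256,0.16],1.372+np.pi/2)
cv2.imwrite("pics/w3.png",robot.read_camera("wrist"))
cv2.imwrite("pics/top3.png",robot.read_camera("top"))
a=cv2.imread("pics/top3.png")[140:260,200:480]; b=cv2.imread("pics/w3.png")
cv2.imwrite("pics/m3.png",np.vstack([cv2.resize(b,(480,300)),cv2.resize(a,(480,206))]))
E
```

```text
shift [ 0.1696 -0.5485  0.0431] turn [-0.0014 -0.0024  0.1616] yaw now 3.104403166045667 target 2.9427963267948964 tcp [0.614  0.2859 0.2021] q [ 0.0193  0.568  -0.7741  1.4791  0.4049  1.2625  0.7332] t 12.45
```

View pics/m3.png

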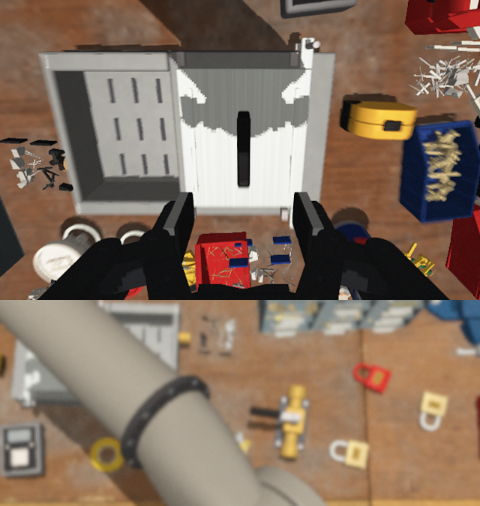

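The mosaic shows the hatch open and down beyond the far bumps, with the chamber empty at (125,120). In the lower panel the lever is across the pipe at (270,412), and both padlocks are where they were, at (350,453) and (433,410). Next is padlock A.

jog_arm:
  series: [0.0111, -0.0365, 0.0033, 0, 0, 0, 0.0111, -0.0365, 0.0033, 0, 0, 0, 0.0111, -0.0365, 0.0033, 0, 0, 0, 0.0111, -0.0365, 0.0033, 0, 0, 0, 0.0111, -0.0365, 0.0033, 0, 0, 0, 0.0111, -0.0365, 0.0033, 0, 0, 0, 0.0111, -0.0365, 0.0033, 0, 0, 0, 0.0111, -0.0365, 0.0033, 0, 0, 0, 0.0111, -0.0365, 0.0033, 0, 0, 0, 0.0111, -0.0365, 0.0033, 0, 0, 0]
  fingers: 0.07

```text
clock: 13.38
tcp_pos: [0.4884, -0.0758, 0.1676]
tool_rot: [-0.001, 0.019, 1.0, -0.0]
ft_force: [0.1, -0.2, 1.5]
grip_width: 0.0702
finger_force: 0.0
```

jog_arm:
  series: [0.0111, -0.0365, 0.0033, 0, 0, 0, 0.0111, -0.0365, 0.0033, 0, 0, 0, 0.0111, -0.0365, 0.0033, 0, 0, 0, 0.0111, -0.0365, 0.0033, 0, 0, 0, 0.0111, -0.0365, 0.0033, 0, 0, 0, 0, 0, 0, 0, 0, 0.1245, 0, 0, 0, 0, 0, 0.1245, 0, 0, 0, 0, 0, 0.1245, 0, 0, 0, 0, 0, 0.1245, 0, 0, 0, 0, 0, 0.1245]

```text
clock: 14.22
tcp_pos: [0.427, -0.254, 0.1511]
tool_rot: [-0.001, 0.327, 0.945, 0.0]
ft_force: [-0.3, 0.1, -0.0]
grip_width: 0.0696
finger_force: 0.0
```

jog_arm:
  series: [0, 0, 0, 0, 0, 0.1245, 0, 0, 0, 0, 0, 0.1245, 0, 0, 0, 0, 0, 0.1245, 0, 0, 0, 0, 0, 0.1245, 0, 0, 0, 0, 0, 0.1245, 0, 0, 0, 0, 0, 0.1245, 0, 0, 0, 0, 0, 0.1245, 0, 0, 0, 0, 0, 0.1245, 0, 0, 0, 0, 0, 0.1245, 0, 0, 0, 0, 0, 0]

```text
clock: 15.05
tcp_pos: [0.4272, -0.2539, 0.1512]
tool_rot: [-0.001, 0.778, 0.628, -0.001]
ft_force: [-0.7, 0.3, 0.6]
grip_width: 0.07
finger_force: 0.0
```

```bash
python3 - <<'E'
from h import *
W=wristT(); im=robot.read_camera("wrist"); cv2.imwrite("pics/w4.png",im)
plan([0.4265,-0.255,0.003],1.36)
hsv=cv2.cvtColor(im,cv2.COLOR_BGR2HSV)
m=cv2.inRange(hsv,(20,60,140),(35,255,255)); m=cv2.morphologyEx(m,cv2.MORPH_CLOSE,np.ones((9,9)))
for c in cv2.findContours(m,0,2)[0]:
    if cv2.contourArea(c)>400:
        B=cv2.boxPoints(cv2.minAreaRect(c)); P=np.array([px("wrist",b,.018,W) for b in B]); print(B.mean(0),P.mean(0),(P[1]-P[0])[:2],(P[2]-P[1])[:2])
E
```

```text
shift [-0.0013 -0.0003  0.1483] turn [-0.002  -0.0005  0.0036] yaw now 1.3635819904756363 target 1.3600000000000003 tcp [ 0.4274 -0.2539  0.1513] q [ 0.7942  0.2262 -0.3921  1.9762  0.1047  0.9604  0.1435] t 15.1
[375.5  16.5] [ 0.4895 -0.1399  0.018 ] [ 0.1398 -0.0303] [-0.0015 -0.0213]
```

View pics/w4.png

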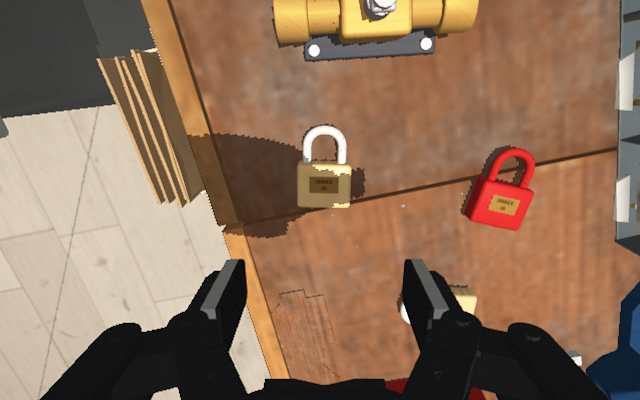

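Padlock A's body spans about (298,163) to (351,207) and its shackle tip is at (325,127). The red one is at (500,200).

```bash
python3 - <<'E'
from h import *
W=wristT()
P=np.array([px("wrist",b,.018,W) for b in [(299,164),(350,162),(351,207),(298,208)]]); print(P[:,:2],P.mean(0))
t=px("wrist",(325,127),.012,W); v=t-P.mean(0); print(np.arctan2(v[1],v[0]))
plan([*P.mean(0)[:2],0.003],1.36)
E
```

```text
[[ 0.411  -0.2334]
 [ 0.452  -0.2403]
 [ 0.4457 -0.279 ]
 [ 0.4013 -0.2706]] [ 0.4275 -0.2558  0.018 ]
1.3542203492267064
shift [-0.0019  0.0008  0.1483] turn [-0.002  -0.0005  0.0036] yaw now 1.3635819904756363 target 1.3600000000000003 tcp [ 0.4274 -0.2539  0.1513] q [ 0.7942  0.2262 -0.3921  1.9762  0.1047  0.9604  0.1435] t 15.1
```

jog_arm:
  series: [-0.002, 0.001, 0.032, 0, 0, 0, 0, 0, 0.032, 0, 0, 0, 0, 0, 0.032, 0, 0, 0, 0, 0, 0.028, 0, 0, 0, 0, 0, 0.012, 0, 0, 0, 0, 0, 0.008, 0, 0, 0, 0, 0, 0.003, 0, 0, 0, 0, 0, 0, 0, 0, 0]

```text
clock: 15.77
tcp_pos: [0.4287, -0.2566, 0.0049]
tool_rot: [-0.0, 0.777, 0.63, -0.0]
ft_force: [-0.6, -0.5, -0.8]
grip_width: 0.0699
finger_force: 0.0
```

jog_arm:
  series: [0, 0, 0, 0, 0, 0, 0, 0, 0, 0, 0, 0, 0, 0, 0, 0, 0, 0, 0, 0, 0, 0, 0, 0, 0, 0, 0, 0, 0, 0]
  fingers: 0
  newtons: 70

```text
clock: 16.18
tcp_pos: [0.4296, -0.2573, 0.0067]
tool_rot: [0.001, 0.777, 0.629, 0.0]
ft_force: [-2.1, 0.9, 6.2]
grip_width: 0.0433
finger_force: 71.6
```

jog_arm:
  series: [0, 0, -0.02, 0, 0, 0, 0, 0, -0.03, 0, 0, 0, 0, 0, -0.04, 0, 0, 0, 0, 0, -0.04, 0, 0, 0, 0, 0, -0.03, 0, 0, 0, 0, 0, 0, 0, 0, 0]

```text
clock: 16.68
tcp_pos: [0.4333, -0.2589, 0.1724]
tool_rot: [0.007, 0.777, 0.629, 0.002]
ft_force: [1.4, -0.6, -1.6]
grip_width: 0.043
finger_force: 72.2
```

```bash
python3 - <<'E'
from h import *
c=np.array([.6136,.147]); ux=np.array([np.cos(.043),-np.sin(.043)])
print(c-ux*.033,c+ux*.033)
p=c-ux*.033
plan([*p,0.16],-0.043)
E
```

```text
[0.5806 0.1484] [0.6466 0.1456]
shift [0.4291 0.0591 0.011 ] turn [ 0.0151 -0.0052  1.4039] yaw now 1.3608993600780122 target -0.04299999999999993 tcp [ 0.4333 -0.2589  0.1724] q [ 0.8082  0.2052 -0.4025  1.9494  0.0985  0.9908  0.1505] t 16.6833
```

jog_arm:
  series: [0.0389, 0.0054, 0, 0, 0, 0, 0.0389, 0.0054, 0, 0, 0, 0, 0.0389, 0.0054, 0, 0, 0, 0, 0.0389, 0.0054, 0, 0, 0, 0, 0.0389, 0.0054, 0, 0, 0, 0, 0.0389, 0.0054, 0, 0, 0, 0, 0.0389, 0.0054, 0, 0, 0, 0, 0.0389, 0.0054, 0, 0, 0, 0, 0.0389, 0.0054, 0, 0, 0, 0, 0.0389, 0.0054, 0, 0, 0, 0]

```text
clock: 17.52
tcp_pos: [0.5626, 0.114, 0.1647]
tool_rot: [0.0, 0.777, 0.629, -0.0]
ft_force: [0.0, 0.2, -2.3]
grip_width: 0.0426
finger_force: 72.2
```

jog_arm:
  series: [0.0389, 0.0054, 0, 0, 0, 0, 0, 0, 0, 0, 0, -0.124, 0, 0, 0, 0, 0, -0.124, 0, 0, 0, 0, 0, -0.124, 0, 0, 0, 0, 0, -0.124, 0, 0, 0, 0, 0, -0.124, 0, 0, 0, 0, 0, -0.124, 0, 0, 0, 0, 0, -0.124, 0, 0, 0, 0, 0, -0.124, 0, 0, 0, 0, 0, -0.124]

```text
clock: 18.35
tcp_pos: [0.5756, 0.149, 0.1645]
tool_rot: [-0.0, 0.323, 0.946, -0.0]
ft_force: [0.3, 0.0, -1.8]
grip_width: 0.0431
finger_force: 72.2
```

jog_arm:
  series: [0, 0, 0, 0, 0, -0.124, 0, 0, 0, 0, 0, -0.124, 0, 0, 0, 0, 0, -0.124, 0, 0, 0, 0, 0, -0.124, 0, 0, 0, 0, 0, -0.124, 0, 0, 0, 0, 0, 0]

```text
clock: 18.85
tcp_pos: [0.5756, 0.149, 0.1644]
tool_rot: [-0.001, 0.021, 1.0, -0.0]
ft_force: [0.4, 0.3, -1.2]
grip_width: 0.043
finger_force: 72.2
```

```bash
python3 - <<'E'
from h import *
plan([.6656,.1448,0.02],-0.043)
E
```

```text
shift [-0.0902 -0.0003  0.1443] turn [-0.0001 -0.001   0.0003] yaw now 3.0988520247751987 target 3.098592653589793 tcp [0.5756 0.149  0.1644] q [ 0.3956  0.5157 -0.971   1.7296  0.4626  1.1464  0.8162] t 18.85
```

jog_arm:
  series: [-0.03, 0, 0, 0, 0, 0, -0.03, 0, 0, 0, 0, 0, -0.03, 0, 0, 0, 0, 0, 0, 0, 0, 0, 0, 0, 0, 0, 0.03, 0, 0, 0, 0, 0, 0.03, 0, 0, 0, 0, 0, 0.02, 0, 0, 0, 0, 0, 0, 0, 0, 0]

```text
clock: 19.52
tcp_pos: [0.6622, 0.1432, 0.0793]
tool_rot: [-0.005, 0.024, 1.0, -0.002]
ft_force: [-0.7, -0.7, -2.4]
grip_width: 0.0431
finger_force: 72.1
```

```bash
python3 - <<'E'
from h import *
plan([.6656,.1448,0.016],-0.043)
cv2.imwrite("pics/w5.png",robot.read_camera("wrist"))
E
```

```text
shift [-0.0039  0.002   0.0633] turn [-0.004  -0.0092 -0.0041] yaw now 3.09447180800253 target 3.098592653589793 tcp [0.6622 0.1432 0.0793] q [ 0.2904  0.7341 -0.8584  1.58    0.5979  1.1194  0.8094] t 19.5167
```

View pics/w5.png

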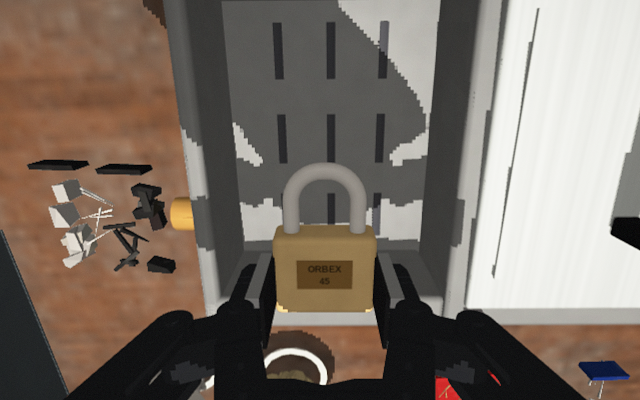

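The padlock is centred across the chamber, with the body at (325,265). The far wall's outer edge is at about row 318 and its inner top edge near row 255. I'll check the clearance in x.

```bash
python3 - <<'E'
from h import *
W=wristT()
print(px("wrist",(460,318),.064,W),px("wrist",(450,240),.064,W),px("wrist",(435,262),.064,W),px("wrist",(325,311),.085,W),px("wrist",(325,225),.093,W),px("wrist",(325,164),.088,W))
E
```

```text
[0.7105 0.2169 0.064 ] [0.6622 0.2081 0.064 ] [0.6746 0.2011 0.064 ] [0.6868 0.1427 0.085 ] [0.6384 0.145  0.093 ] [0.6137 0.1462 0.088 ]
```

jog_arm:
  series: [0.002, 0, 0.015, 0, 0, 0, 0, 0, 0.02, 0, 0, 0, 0, 0, 0.015, 0, 0, 0, 0, 0, 0.01, 0, 0, 0, 0, 0, 0.004, 0, 0, 0, 0, 0, 0, 0, 0, 0]

```text
clock: 20.07
tcp_pos: [0.6636, 0.1453, 0.0203]
tool_rot: [-0.001, 0.023, 1.0, -0.0]
ft_force: [-0.9, 0.8, -1.6]
grip_width: 0.0429
finger_force: 72.2
```

Free so far. I'll lower the last 4 mm and release.

jog_arm:
  series: [0, 0, 0.004, 0, 0, 0, 0, 0, 0.002, 0, 0, 0, 0, 0, 0, 0, 0, 0]

```text
clock: 20.32
tcp_pos: [0.6642, 0.1455, 0.0153]
tool_rot: [0.0, 0.022, 1.0, 0.0]
ft_force: [-1.0, 0.4, -2.1]
grip_width: 0.0434
finger_force: 72.2
```

jog_arm:
  series: [0, 0, 0, 0, 0, 0, 0, 0, 0, 0, 0, 0, 0, 0, 0, 0, 0, 0, 0, 0, -0.035, 0, 0, 0, 0, 0, -0.035, 0, 0, 0, 0, 0, -0.035, 0, 0, 0, 0, 0, -0.035, 0, 0, 0]
  fingers: 0.062

```text
clock: 20.9
tcp_pos: [0.6639, 0.1457, 0.1571]
tool_rot: [0.0, 0.022, 1.0, 0.0]
ft_force: [0.8, 0.2, 0.1]
grip_width: 0.0621
finger_force: 0.0
```

```bash
python3 - <<'E'
from h import *
plan([.5187,-.4081,0.15],2.92)
cv2.imwrite("pics/w6.png",robot.read_camera("wrist"))
cv2.imwrite("pics/top6.png",robot.read_camera("top"))
E
```

```text
shift [ 0.1204 -0.5597  0.0069] turn [0.0003 0.0004 0.1772] yaw now 3.0971744951710547 target 2.92 tcp [0.6639 0.1457 0.1571] q [ 0.3152  0.6579 -0.9066  1.5207  0.5368  1.2268  0.853 ] t 20.9
```

jog_arm:
  series: [0.033, 0, 0, 0, 0, 0, 0.033, 0, 0, 0, 0, 0, 0.033, 0, 0, 0, 0, 0, 0.033, 0, 0, 0, 0, 0, -0.0009, -0.04, 0, 0, 0, 0, -0.0009, -0.04, 0, 0, 0, 0, -0.0009, -0.04, 0, 0, 0, 0, -0.0009, -0.04, 0, 0, 0, 0, -0.0009, -0.04, 0, 0, 0, 0, -0.0009, -0.04, 0, 0, 0, 0]
  fingers: 0.07

```text
clock: 21.83
tcp_pos: [0.5263, -0.0906, 0.1552]
tool_rot: [0.0, 0.022, 1.0, -0.0]
ft_force: [0.9, 0.4, 0.3]
grip_width: 0.0699
finger_force: 0.0
```

jog_arm:
  series: [-0.0009, -0.04, 0, 0, 0, 0, -0.0009, -0.04, 0, 0, 0, 0, -0.0009, -0.04, 0, 0, 0, 0, -0.0009, -0.04, 0, 0, 0, 0, -0.0009, -0.04, 0, 0, 0, 0, -0.0009, -0.04, 0, 0, 0, 0, -0.0009, -0.04, 0, 0, 0, 0, -0.0009, -0.04, 0, 0, 0, 0, 0, 0, 0, 0, 0, 0.09, 0, 0, 0, 0, 0, 0.09]

```text
clock: 22.67
tcp_pos: [0.518, -0.4127, 0.154]
tool_rot: [-0.0, 0.118, 0.993, 0.0]
ft_force: [0.3, 1.3, -0.1]
grip_width: 0.0698
finger_force: 0.0
```

jog_arm:
  series: [0, 0, 0, 0, 0, 0]

```text
clock: 22.75
tcp_pos: [0.5193, -0.4093, 0.1547]
tool_rot: [-0.0, 0.114, 0.994, 0.0]
ft_force: [0.4, 0.2, -0.2]
grip_width: 0.0698
finger_force: 0.0
```

```bash
python3 - <<'E'
from h import *
plan([.5187,-.4081,0.004],2.92)
w=robot.read_camera("wrist"); cv2.imwrite("pics/w7.png",w)
t=robot.read_camera("top"); cv2.imwrite("pics/top7.png",t)
f=cv2.imread("pics/w6.png")
cv2.imwrite("pics/m7.png",np.vstack([w[:,:],np.hstack([cv2.resize(f,(320,200)),cv2.resize(t[140:260,200:392],(320,200))])]))
E
```

```text
shift [0.0008 0.001  0.1507] turn [ 0.0002 -0.0002 -0.0062] yaw now 2.913791319021869 target 2.92 tcp [ 0.5193 -0.4093  0.1547] q [ 1.1673  0.598  -0.8232  1.5731  0.4635  1.1761  1.5923] t 22.75
```

View pics/m7.png

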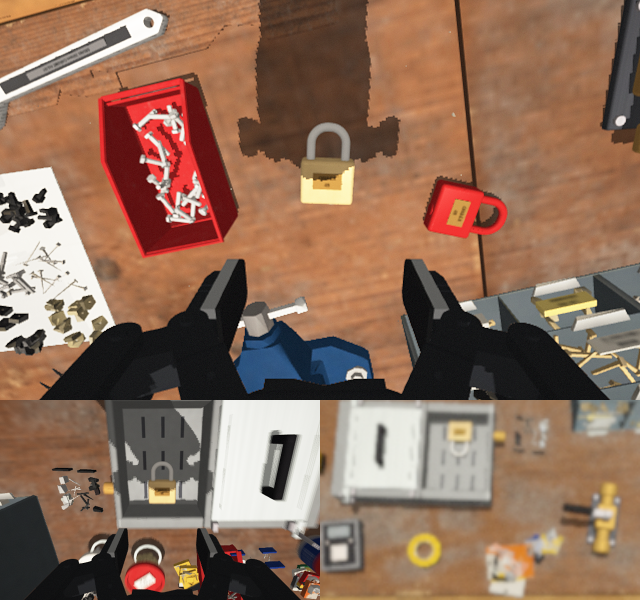

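The picture shows padlock A down in the chamber (lower left panel, 162,490). Padlock B's body spans (301,159) to (354,203), with its shackle tip at (328,124). The vise's near end is around (280,308).

```bash
python3 - <<'E'
from h import *
W=wristT()
P=np.array([px("wrist",b,.018,W) for b in [(302,160),(355,159),(353,203),(300,202)]]); print(P[:,:2],P.mean(0))
t=px("wrist",(328,124),.012,W); v=t-P.mean(0); print(np.arctan2(v[1],v[0]))
plan([*P.mean(0)[:2],0.006],2.92)
print(px("wrist",(280,305),.0,W),px("wrist",(280,305),.1,W))
E
```

```text
[[ 0.4969 -0.4223]
 [ 0.5057 -0.3795]
 [ 0.5432 -0.3886]
 [ 0.5322 -0.4328]] [ 0.5195 -0.4058  0.018 ]
2.912184831586673
shift [0.0008 0.0021 0.1491] turn [-0.0001 -0.0001  0.0001] yaw now 2.9201149114409395 target 2.92 tcp [ 0.5198 -0.408   0.1551] q [ 1.1668  0.5974 -0.8253  1.5741  0.4643  1.1764  1.5956] t 22.85
[ 0.6419 -0.4825  0.    ] [ 0.5737 -0.4515  0.1   ]
```

jog_arm:
  series: [0, 0.002, 0.032, 0, 0, 0, 0, 0, 0.032, 0, 0, 0, 0, 0, 0.032, 0, 0, 0, 0, 0, 0.028, 0, 0, 0, 0, 0, 0.012, 0, 0, 0, 0, 0, 0.008, 0, 0, 0, 0, 0, 0.004, 0, 0, 0, 0, 0, 0, 0, 0, 0]

```text
clock: 23.52
tcp_pos: [0.5208, -0.4066, 0.0077]
tool_rot: [0.0, 0.112, 0.994, -0.0]
ft_force: [-0.7, 0.4, 0.3]
grip_width: 0.07
finger_force: 0.0
```

jog_arm:
  series: [0, 0, 0, 0, 0, 0, 0, 0, 0, 0, 0, 0, 0, 0, 0, 0, 0, 0, 0, 0, 0, 0, 0, 0, 0, 0, 0, 0, 0, 0]
  fingers: 0
  newtons: 70

```text
clock: 23.93
tcp_pos: [0.5216, -0.4075, 0.0096]
tool_rot: [0.002, 0.112, 0.994, -0.001]
ft_force: [-1.1, 0.8, 6.3]
grip_width: 0.0425
finger_force: 71.2
```

jog_arm:
  series: [0, 0, -0.02, 0, 0, 0, 0, 0, -0.03, 0, 0, 0, 0, 0, -0.04, 0, 0, 0, 0, 0, -0.04, 0, 0, 0, 0, 0, -0.03, 0, 0, 0, 0, 0, 0, 0, 0, 0]

```text
clock: 24.43
tcp_pos: [0.5245, -0.4083, 0.1756]
tool_rot: [0.006, 0.112, 0.994, -0.003]
ft_force: [2.0, 0.6, -1.2]
grip_width: 0.0426
finger_force: 72.0
```

```bash
python3 - <<'E'
from h import *
c=np.array([.6136,.147]); ux=np.array([np.cos(.043),-np.sin(.043)])
p=c-ux*.021
print(p);plan([*p,0.165],-0.043)
E
```

```text
[0.5926 0.1479]
shift [0.0577 0.5574 0.0069] turn [-0.0065  0.0122 -0.1818] yaw now 2.916792418585591 target 3.098592653589793 tcp [ 0.5245 -0.4083  0.1756] q [ 1.1704  0.578  -0.8364  1.5559  0.4538  1.1964  1.5981] t 24.4333
```

jog_arm:
  series: [0.0089, 0.0387, 0, 0, 0, 0, 0.0089, 0.0387, 0, 0, 0, 0, 0.0089, 0.0387, 0, 0, 0, 0, 0.0089, 0.0387, 0, 0, 0, 0, 0.0089, 0.0387, 0, 0, 0, 0, 0.0089, 0.0387, 0, 0, 0, 0, 0.0089, 0.0387, 0, 0, 0, 0, 0.0089, 0.0387, 0, 0, 0, 0, 0.0089, 0.0387, 0, 0, 0, 0, 0.0089, 0.0387, 0, 0, 0, 0]

```text
clock: 25.27
tcp_pos: [0.5186, -0.0081, 0.1668]
tool_rot: [-0.0, 0.112, 0.994, -0.001]
ft_force: [0.3, -0.2, -2.3]
grip_width: 0.0425
finger_force: 71.9
```

jog_arm:
  series: [0.0089, 0.0387, 0, 0, 0, 0, 0.0089, 0.0387, 0, 0, 0, 0, 0.0089, 0.0387, 0, 0, 0, 0, 0.0089, 0.0387, 0, 0, 0, 0, 0, 0, 0, 0, 0, -0.09, 0, 0, 0, 0, 0, -0.09, 0, 0, 0, 0, 0, 0]

```text
clock: 25.85
tcp_pos: [0.5185, 0.1502, 0.1665]
tool_rot: [-0.0, 0.02, 1.0, -0.0]
ft_force: [0.2, -0.3, -1.9]
grip_width: 0.0424
finger_force: 72.0
```

```bash
python3 - <<'E'
from h import *
plan([.5926,.147,0.019],-0.043)
E
```

```text
shift [-0.0743 -0.0001  0.1474] turn [-0.0005 -0.0009  0.0026] yaw now 3.1012268079743457 target 3.098592653589793 tcp [0.5185 0.1502 0.1665] q [ 0.4691  0.4277 -1.045   1.8549  0.4144  1.0996  0.7989] t 25.85
```

jog_arm:
  series: [-0.025, 0, 0, 0, 0, 0, -0.025, 0, 0, 0, 0, 0, -0.0255, 0, 0, 0, 0, 0, 0, 0, 0, 0, 0, 0, 0, 0, 0.03, 0, 0, 0, 0, 0, 0.03, 0, 0, 0, 0, 0, 0.02, 0, 0, 0, 0, 0, 0, 0, 0, 0, 0, 0, 0, 0, 0, 0]

```text
clock: 26.6
tcp_pos: [0.5938, 0.1448, 0.0861]
tool_rot: [-0.001, 0.023, 1.0, -0.0]
ft_force: [1.0, 0.3, -1.9]
grip_width: 0.0424
finger_force: 72.1
```

```bash
python3 - <<'E'
from h import *
plan([.5935,.147,0.019],-0.043)
cv2.imwrite("pics/w8.png",robot.read_camera("wrist"))
E
```

```text
shift [0.0003 0.0023 0.0671] turn [-0.001  -0.0026 -0.0038] yaw now 3.0947675817514613 target 3.098592653589793 tcp [0.5938 0.1448 0.0861] q [ 0.354   0.6357 -0.9189  1.7541  0.5754  1.0487  0.7518] t 26.6
```

View pics/w8.png

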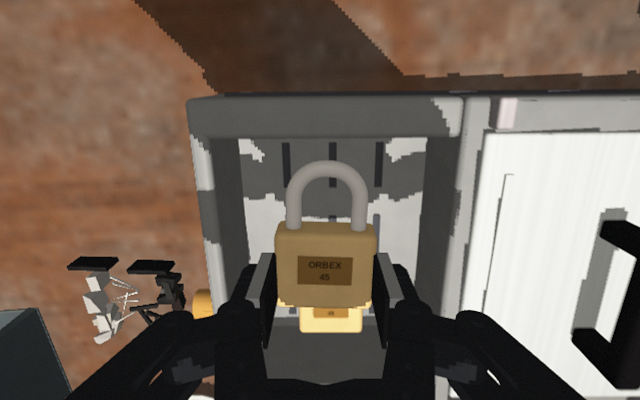

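The held padlock's shackle tip is at row 160 and the near wall's inner top edge is at row 137. I'll check the x clearance.

```bash
python3 - <<'E'
from h import *
W=wristT()
print(px("wrist",(330,137),.064,W),px("wrist",(330,96),.064,W),px("wrist",(327,161),.091,W),px("wrist",(327,222),.097,W))
E
```

```text
[0.5388 0.1504 0.064 ] [0.5199 0.1512 0.064 ] [0.5442 0.1485 0.091 ] [0.5688 0.1474 0.097 ]
```

jog_arm:
  series: [0, 0.001, 0.018, 0, 0, 0, 0, 0, 0.02, 0, 0, 0, 0, 0, 0.015, 0, 0, 0, 0, 0, 0.01, 0, 0, 0, 0, 0, 0.003, 0, 0, 0, 0, 0, 0, 0, 0, 0]

```text
clock: 27.15
tcp_pos: [0.5948, 0.1468, 0.0209]
tool_rot: [-0.0, 0.023, 1.0, -0.0]
ft_force: [0.4, 0.3, -2.0]
grip_width: 0.0425
finger_force: 72.0
```

jog_arm:
  series: [0, 0, 0.003, 0, 0, 0, 0, 0, 0.001, 0, 0, 0, 0, 0, 0, 0, 0, 0]

```text
clock: 27.4
tcp_pos: [0.5954, 0.1472, 0.0177]
tool_rot: [0.001, 0.022, 1.0, 0.0]
ft_force: [0.6, -0.1, -3.0]
grip_width: 0.0425
finger_force: 72.1
```

jog_arm:
  series: [0, 0, 0, 0, 0, 0, 0, 0, 0, 0, 0, 0, 0, 0, 0, 0, 0, 0, 0, 0, -0.035, 0, 0, 0, 0, 0, -0.035, 0, 0, 0, 0, 0, -0.035, 0, 0, 0, 0, 0, -0.035, 0, 0, 0, 0, 0, -0.03, 0, 0, 0, 0, 0, 0, 0, 0, 0]
  fingers: 0.062

```text
clock: 28.15
tcp_pos: [0.5985, 0.1495, 0.1945]
tool_rot: [0.006, 0.022, 1.0, 0.002]
ft_force: [1.0, 1.7, 0.9]
grip_width: 0.0621
finger_force: 0.0
```

```bash
python3 - <<'E'
from h import *
plan([.6168,.2859,0.2],-0.043)
w=robot.read_camera("wrist"); t=robot.read_camera("top"); cv2.imwrite("pics/top9.png",t)
cv2.imwrite("pics/m9.png",np.vstack([cv2.resize(w,(600,375)),cv2.resize(t[150:250,380:640],(600,225))]))
E
```

```text
shift [-0.0123  0.1371 -0.0048] turn [ 0.0039  0.0117 -0.0017] yaw now 3.096872958118156 target 3.098592653589793 tcp [0.5985 0.1495 0.1945] q [ 0.4053  0.5254 -0.9975  1.6541  0.4706  1.2093  0.8293] t 28.15
```

View pics/m9.png

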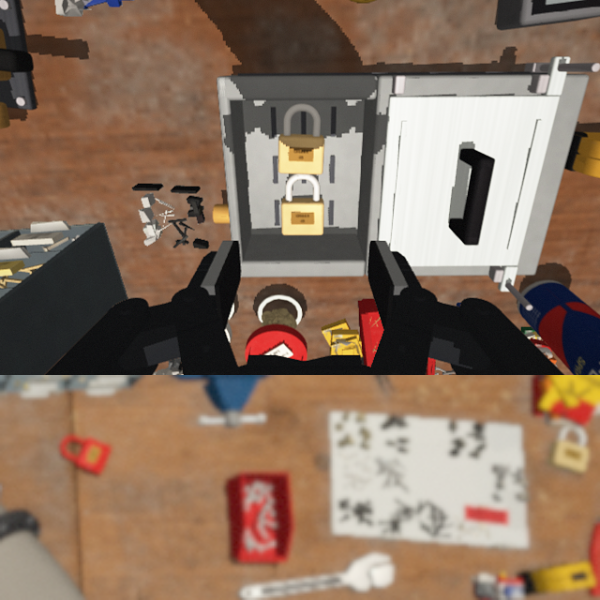

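Both padlocks lie flat in the chamber at (302,150) and (303,212), and nothing that belongs to the job is left on the counter. The red one and the distant clutter padlock are untouched. Next I'll fetch the hatch.

jog_arm:
  series: [-0.003, 0.0345, 0, 0, 0, 0, -0.003, 0.0345, 0, 0, 0, 0, -0.003, 0.0345, 0, 0, 0, 0, -0.003, 0.0335, 0, 0, 0, 0, 0, 0, 0.03, 0, 0, 0, 0, 0, 0.03, 0, 0, 0, 0, 0, 0.03, 0, 0, 0, 0, 0, 0.02, 0, 0, 0, 0, 0, 0, 0, 0, 0]

```text
clock: 29.0
tcp_pos: [0.6089, 0.2802, 0.0698]
tool_rot: [-0.005, 0.022, 1.0, -0.003]
ft_force: [-0.0, -1.7, 0.1]
grip_width: 0.0618
finger_force: 0.0
```

jog_arm:
  series: [0, 0, 0, 0, 0, 0, 0, 0, 0, 0, 0, 0, 0, 0, 0, 0, 0, 0, 0, 0, 0, 0, 0, 0, 0, 0, 0, 0, 0, 0, 0, 0, 0, 0, 0, 0]
  fingers: 0
  newtons: 50

```text
clock: 29.5
tcp_pos: [0.6139, 0.284, 0.079]
tool_rot: [0.001, 0.022, 1.0, 0.001]
ft_force: [-0.7, -0.2, 4.7]
grip_width: 0.0118
finger_force: 50.8
```

jog_arm:
  series: [0, 0, -0.008, 0, 0, 0, 0, 0, -0.008, 0, 0, 0, 0, 0, 0, 0, 0, 0]

```text
clock: 29.75
tcp_pos: [0.6137, 0.283, 0.0947]
tool_rot: [0.001, 0.023, 1.0, -0.0]
ft_force: [3.2, 0.4, -2.0]
grip_width: 0.0122
finger_force: 49.8
```

```bash
python3 - <<'E'
from h import *
plan([.6116,.1491,0.098],-0.043)
E
```

```text
shift [-0.0039 -0.1339 -0.0033] turn [-0.0001  0.0017 -0.0022] yaw now 3.096412575675148 target 3.098592653589793 tcp [0.6137 0.283  0.0947] q [ 0.0993  0.7219 -0.8999  1.5841  0.6088  1.1357  0.5824] t 29.75
```

jog_arm:
  series: [0, -0.018, -0.001, 0, 0, 0, 0, -0.018, -0.001, 0, 0, 0, 0, -0.018, 0, 0, 0, 0, 0, -0.018, 0, 0, 0, 0, 0, -0.018, 0, 0, 0, 0, 0, -0.018, 0, 0, 0, 0, 0, -0.018, 0, 0, 0, 0, 0, -0.009, 0, 0, 0, 0, 0, 0, 0, 0, 0, 0]

```text
clock: 30.5
tcp_pos: [0.6084, 0.1493, 0.096]
tool_rot: [0.002, 0.023, 1.0, 0.002]
ft_force: [5.0, 2.9, -3.0]
grip_width: 0.012
finger_force: 50.2
```

```bash
python3 - <<'E'
from h import *
plan([.6116,.1491,0.082],-0.043);print(robot.get_obs()["ft_force"])
E
```

```text
shift [-0.0031 -0.0002  0.014 ] turn [ 0.0048  0.0036 -0.003 ] yaw now 3.095627312408028 target 3.098592653589793 tcp [0.6084 0.1493 0.096 ] q [ 0.3508  0.6468 -0.9279  1.715   0.5782  1.073   0.7596] t 30.5
[ 4.9549  2.861  -2.9861]
```

jog_arm:
  series: [0, -0.001, 0.008, 0, 0, 0, 0, 0, 0.008, 0, 0, 0, 0, 0, 0.001, 0, 0, 0, 0, 0, 0, 0, 0, 0]

```text
clock: 30.83
tcp_pos: [0.6085, 0.1493, 0.079]
tool_rot: [0.002, 0.022, 1.0, 0.001]
ft_force: [5.0, 2.4, 1.0]
grip_width: 0.0118
finger_force: 50.7
```

jog_arm:
  series: [0, 0, 0, 0, 0, 0, 0, 0, 0, 0, 0, 0, 0, 0, 0, 0, 0, 0, 0, 0, -0.03, 0, 0, 0, 0, 0, -0.03, 0, 0, 0, 0, 0, -0.03, 0, 0, 0, 0, 0, -0.03, 0, 0, 0, 0, 0, 0, 0, 0, 0]
  fingers: 0.06

```text
clock: 31.5
tcp_pos: [0.6092, 0.1491, 0.2041]
tool_rot: [0.004, 0.023, 1.0, 0.001]
ft_force: [0.8, 0.5, 0.2]
grip_width: 0.06
finger_force: 0.0
```

```bash
python3 - <<'E'
from h import *
plan([.4955,-.0795,0.16],1.40)
w=robot.read_camera("wrist"); cv2.imwrite("pics/w10.png",w)
W=wristT();print(W[:3,3])
E
```

```text
shift [ 0.1036 -0.2336  0.0427] turn [-0.0039  0.0085 -1.4451] yaw now 3.096484232354116 target 4.5415926535897935 tcp [0.6092 0.1491 0.2041] q [ 0.399   0.5394 -0.9999  1.6143  0.4765  1.2431  0.8358] t 31.5
[0.5241 0.1514 0.344 ]
```

View pics/w10.png

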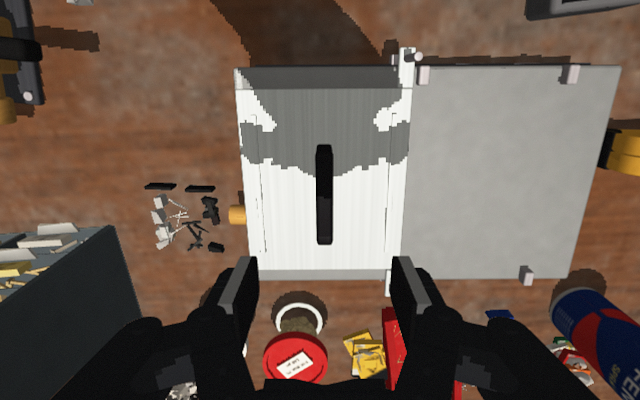

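The hatch is shut and down: the bar at (324,195), the ear at (407,60) and the bumps sit in the same relation as in the first view. Next I'll turn the valve on.

jog_arm:
  series: [0.0147, -0.0334, 0.006, 0, 0, 0, 0.0147, -0.0334, 0.006, 0, 0, 0, 0.0147, -0.0334, 0.006, 0, 0, 0, 0.0147, -0.0334, 0.006, 0, 0, 0, 0.0147, -0.0334, 0.006, 0, 0, 0, 0.0147, -0.0334, 0.006, 0, 0, 0, 0.0147, -0.0334, 0.006, 0, 0, 0, 0, 0, 0, 0, 0, 0.1215, 0, 0, 0, 0, 0, 0.1215, 0, 0, 0, 0, 0, 0.1215]
  fingers: 0.05

```text
clock: 32.38
tcp_pos: [0.4913, -0.0833, 0.1544]
tool_rot: [-0.002, 0.208, 0.978, -0.0]
ft_force: [0.3, 0.9, -0.2]
grip_width: 0.05
finger_force: 0.0
```

jog_arm:
  series: [0, 0, 0, 0, 0, 0.1215, 0, 0, 0, 0, 0, 0.1215, 0, 0, 0, 0, 0, 0.1215, 0, 0, 0, 0, 0, 0.1215, 0, 0, 0, 0, 0, 0.1215, 0, 0, 0, 0, 0, 0.1215, 0, 0, 0, 0, 0, 0.1215, 0, 0, 0, 0, 0, 0.1215, 0, 0, 0, 0, 0, 0.1215, 0, 0, 0, 0, 0, 0.1215]

```text
clock: 33.22
tcp_pos: [0.4918, -0.0818, 0.1546]
tool_rot: [-0.001, 0.728, 0.686, -0.001]
ft_force: [0.1, -0.7, -0.2]
grip_width: 0.0498
finger_force: 0.0
```

jog_arm:
  series: [0, 0, 0, 0, 0, 0.1215, 0, 0, 0, 0, 0, 0]

```text
clock: 33.38
tcp_pos: [0.4919, -0.0818, 0.1547]
tool_rot: [-0.001, 0.767, 0.642, -0.001]
ft_force: [0.9, 0.4, -0.7]
grip_width: 0.05
finger_force: 0.0
```

```bash
python3 - <<'E'
from h import *
plan([.4955,-.0795,0.061],1.395)
E
```

```text
shift [0.003  0.0034 0.0937] turn [-0.0035  0.0007 -0.0015] yaw now 1.3935018925318008 target 1.395 tcp [ 0.4919 -0.0818  0.1547] q [ 0.6984  0.2668 -0.7165  1.9617  0.2087  0.9903 -0.2938] t 33.3833
```

jog_arm:
  series: [0.003, 0.003, 0.03, 0, 0, 0, 0, 0, 0.03, 0, 0, 0, 0, 0, 0.025, 0, 0, 0, 0, 0, 0.008, 0, 0, 0, 0, 0, 0, 0, 0, 0]

```text
clock: 33.8
tcp_pos: [0.4943, -0.079, 0.0605]
tool_rot: [-0.003, 0.765, 0.643, -0.002]
ft_force: [0.6, -0.4, 1.0]
grip_width: 0.0499
finger_force: 0.0
```

jog_arm:
  series: [0, 0, 0, 0, 0, 0, 0, 0, 0, 0, 0, 0, 0, 0, 0, 0, 0, 0, 0, 0, 0, 0, 0, 0, 0, 0, 0, 0, 0, 0]
  fingers: 0
  newtons: 25

```text
clock: 34.22
tcp_pos: [0.4952, -0.0789, 0.0643]
tool_rot: [-0.001, 0.766, 0.643, -0.002]
ft_force: [-6.9, 1.5, 6.4]
grip_width: 0.0145
finger_force: 25.8
```

jog_arm:
  series: [-0.0003, -0.0058, 0, 0, 0, -0.1, -0.0003, -0.0058, 0, 0, 0, -0.1, -0.0003, -0.0058, 0, 0, 0, -0.1, -0.0003, -0.0058, 0, 0, 0, -0.1, -0.0003, -0.0058, 0, 0, 0, -0.1, -0.0003, -0.0058, 0, 0, 0, -0.1, -0.0003, -0.0058, 0, 0, 0, -0.1, -0.0003, -0.0058, 0, 0, 0, -0.1]

```text
clock: 34.88
tcp_pos: [0.4517, -0.0891, 0.0643]
tool_rot: [-0.001, 0.454, 0.891, -0.001]
ft_force: [-5.0, 2.0, 6.4]
grip_width: 0.0146
finger_force: 25.8
```

```bash
python3 - <<'E'
from h import *
plan([.4285,-.128,0.061],2.975)
p=robot.get_obs()["tcp_pos"]; print(np.arctan2(p[1]+.1375,p[0]-.4865),robot.get_obs()["ft_force"])
E
```

```text
shift [-0.0178 -0.0416  0.0034] turn [-0.0022 -0.0013 -0.7753] yaw now 2.19965795817772 target 2.9749999999999996 tcp [ 0.4517 -0.0891  0.0643] q [ 0.841   0.3846 -0.8675  2.1224  0.4085  0.8084  0.3489] t 34.8833
2.1947780694967656 [-5.014   1.9879  6.3723]
```

jog_arm:
  series: [-0.0003, -0.0058, 0, 0, 0, -0.1, -0.0003, -0.0058, 0, 0, 0, -0.1, -0.0003, -0.0058, 0, 0, 0, -0.1, -0.0003, -0.0058, 0, 0, 0, -0.1, -0.0003, -0.0058, 0, 0, 0, -0.1, -0.0003, -0.0058, 0, 0, 0, -0.1, -0.0003, -0.0058, 0, 0, 0, -0.1, -0.0003, -0.0058, 0, 0, 0, -0.1, 0, -0.0025, 0, 0, 0, -0.03, 0, 0, 0, 0, 0, 0]

```text
clock: 35.72
tcp_pos: [0.4283, -0.1277, 0.0643]
tool_rot: [-0.001, 0.059, 0.998, 0.002]
ft_force: [-6.1, 8.4, 9.2]
grip_width: 0.0144
finger_force: 39.0
```

```bash
python3 - <<'E'
from h import *
plan([.4285,-.128,0.061],2.975)
p=robot.get_obs()["tcp_pos"]; print(np.arctan2(p[1]+.1375,p[0]-.4865),robot.get_obs()["ft_force"])
E
```

```text
shift [-0.0003 -0.0003  0.0033] turn [ 0.0036 -0.0026  0.0486] yaw now 3.023608494443117 target 2.9749999999999996 tcp [ 0.4283 -0.1277  0.0643] q [ 1.098   0.4345 -1.0664  2.1481  0.5106  0.8436  1.1693] t 35.7167
2.9753531200453045 [-6.1391  8.4     9.1722]
```

jog_arm:
  series: [0, 0, 0, 0, 0, 0, 0, 0, 0, 0, 0, 0, 0, 0, -0.035, 0, 0, 0, 0, 0, -0.035, 0, 0, 0, 0, 0, -0.035, 0, 0, 0, 0, 0, -0.03, 0, 0, 0, 0, 0, 0, 0, 0, 0]
  fingers: 0.05

```text
clock: 36.3
tcp_pos: [0.4339, -0.1316, 0.204]
tool_rot: [0.005, 0.058, 0.998, -0.003]
ft_force: [1.0, 0.0, -0.3]
grip_width: 0.0503
finger_force: 0.0
```

jog_arm:
  series: [0.005, 0.0376, 0, 0, 0, 0, 0.005, 0.0376, 0, 0, 0, 0, 0.005, 0.0376, 0, 0, 0, 0, 0.005, 0.0376, 0, 0, 0, 0, 0.005, 0.0376, 0, 0, 0, 0, 0.005, 0.0376, 0, 0, 0, 0, 0.005, 0.0376, 0, 0, 0, 0, 0.005, 0.0376, 0, 0, 0, 0, 0.005, 0.0376, 0, 0, 0, 0, 0.005, 0.0376, 0, 0, 0, 0]
  fingers: 0

```text
clock: 37.13
tcp_pos: [0.4234, 0.2501, 0.1983]
tool_rot: [0.001, 0.058, 0.998, -0.0]
ft_force: [1.0, -1.3, 0.7]
grip_width: 0.0002
finger_force: 0.0
```

jog_arm:
  series: [0.005, 0.0376, 0, 0, 0, 0, 0.005, 0.0376, 0, 0, 0, 0, 0.005, 0.0376, 0, 0, 0, 0, 0, 0, 0, 0, 0, 0]

```text
clock: 37.47
tcp_pos: [0.4176, 0.3723, 0.1995]
tool_rot: [-0.0, 0.052, 0.999, 0.004]
ft_force: [-1.4, -0.3, 1.0]
grip_width: -0.0002
finger_force: 0.0
```

```bash
python3 - <<'E'
from h import *
W=wristT(); w=robot.read_camera("wrist"); cv2.imwrite("pics/w11.png",w)
t=robot.read_camera("top"); cv2.imwrite("pics/m11.png",np.vstack([w,cv2.resize(t[150:250,320:640],(640,200))]))
plan([.4207,.3652,0.06])
g=cv2.inRange(w,(190,190,190),(255,255,255))
for c in cv2.findContours(g,0,2)[0]:
    if cv2.contourArea(c)>500:
        m=cv2.moments(c);u=(m['m10']/m['m00'],m['m01']/m['m00']);print(u,cv2.contourArea(c),px("wrist",u,.0425,W))
E
```

```text
shift [-0.0005  0.0003  0.1384] turn [0.001  0.0003 0.    ] yaw now 3.0306176668331064 target 3.0306176668331064 tcp [0.4201 0.3648 0.1984] q [ 0.0904  0.465  -1.149   1.7823  0.4555  1.1938  0.2668] t 37.5667
(101.91156122363924, 350.9141452029674) 5998.5 [0.585  0.1157 0.0425]
(597.1395189003437, 316.74381443298967) 2910.0 [0.5994 0.6409 0.0425]
(544.3290436537976, 296.1632601564471) 660.5 [0.5677 0.5831 0.0425]
(570.317998385795, 247.2584073177293) 1239.0 [0.514  0.6026 0.0425]
(324.3286730439048, 221.69487368162862) 679.5 [0.4615 0.3685 0.0425]
(315.9397141081417, 182.87549202403147) 804.5 [0.423  0.3649 0.0425]
(528.9451697127937, 158.68820713664056) 1532.0 [0.421  0.555  0.0425]
(588.3476780938488, 111.41769997568684) 685.5 [0.3849 0.6018 0.0425]
```

View pics/m11.png

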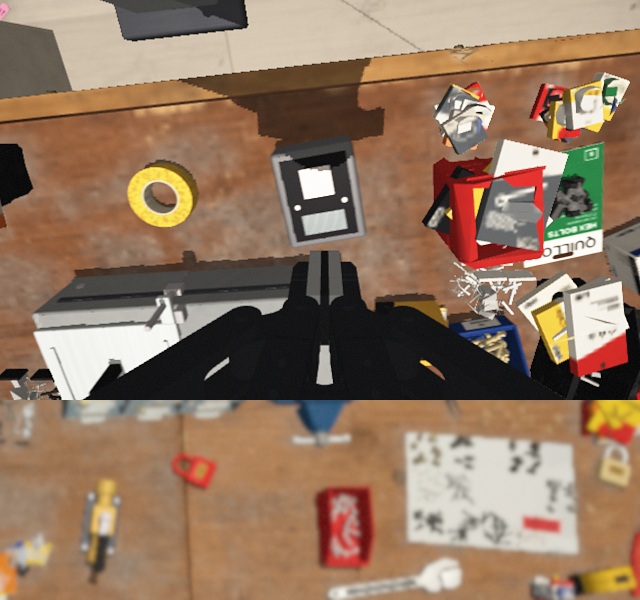

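The valve lever now lies along the pipe, so it is on. The key is the white square at (316,183), directly under the fingers. I'll lower to just above it.

jog_arm:
  series: [-0.002, 0, 0.035, 0, 0, 0, 0, 0, 0.035, 0, 0, 0, 0, 0, 0.035, 0, 0, 0, 0, 0, 0.025, 0, 0, 0, 0, 0, 0.01, 0, 0, 0, 0, 0, 0, 0, 0, 0, 0, 0, 0, 0, 0, 0, 0, 0, 0, 0, 0, 0]

```text
clock: 38.23
tcp_pos: [0.4245, 0.3629, 0.06]
tool_rot: [0.001, 0.058, 0.998, 0.001]
ft_force: [-0.4, -0.2, 0.2]
grip_width: -0.0002
finger_force: 0.0
```

jog_arm:
  series: [0, 0, 0.006, 0, 0, 0, 0, 0, 0.003, 0, 0, 0, 0, 0, 0, 0, 0, 0]

```text
clock: 38.48
tcp_pos: [0.4232, 0.362, 0.0491]
tool_rot: [0.0, 0.058, 0.998, -0.0]
ft_force: [0.2, -0.3, -0.2]
grip_width: -0.0003
finger_force: 0.0
```

jog_arm:
  series: [0, 0, 0.002, 0, 0, 0, 0, 0, 0.002, 0, 0, 0, 0, 0, 0.002, 0, 0, 0, 0, 0, 0.001, 0, 0, 0, 0, 0, 0, 0, 0, 0]

```text
clock: 38.9
tcp_pos: [0.4231, 0.3623, 0.0421]
tool_rot: [0.0, 0.058, 0.998, -0.0]
ft_force: [-0.7, 0.3, 2.5]
grip_width: 0.0
finger_force: 1.3
```

jog_arm:
  series: [0, 0, 0.001, 0, 0, 0, 0, 0, 0, 0, 0, 0]

```text
clock: 39.07
tcp_pos: [0.4231, 0.3623, 0.0415]
tool_rot: [0.0, 0.058, 0.998, -0.0]
ft_force: [-0.8, -0.9, 5.2]
grip_width: 0.0001
finger_force: 2.7
```

jog_arm:
  series: [0, 0, 0.001, 0, 0, 0, 0, 0, 0.0005, 0, 0, 0, 0, 0, 0, 0, 0, 0, 0, 0, 0, 0, 0, 0]

```text
clock: 39.4
tcp_pos: [0.4231, 0.3623, 0.0413]
tool_rot: [0.001, 0.058, 0.998, -0.001]
ft_force: [-3.2, -4.6, 15.0]
grip_width: 0.0
finger_force: 7.6
```

jog_arm:
  series: [0, 0, -0.0005, 0, 0, 0, 0, 0, 0, 0, 0, 0, 0, 0, 0, 0, 0, 0, 0, 0, 0, 0, 0, 0]

```text
clock: 39.73
tcp_pos: [0.4231, 0.3623, 0.0413]
tool_rot: [0.0, 0.058, 0.998, -0.001]
ft_force: [-1.7, -3.4, 11.5]
grip_width: 0.0001
finger_force: 5.8
```

jog_arm:
  series: [0, 0, -0.01, 0, 0, 0, 0, 0, -0.03, 0, 0, 0, 0, 0, -0.035, 0, 0, 0, 0, 0, -0.035, 0, 0, 0, 0, 0, -0.03, 0, 0, 0, 0, 0, 0, 0, 0, 0, 0, 0, 0, 0, 0, 0]

```text
clock: 40.32
tcp_pos: [0.4239, 0.3633, 0.182]
tool_rot: [0.002, 0.058, 0.998, 0.001]
ft_force: [0.7, -0.7, 0.4]
grip_width: 0.0005
finger_force: 0.0
```

```bash
python3 - <<'E'
from bench import robot
print(robot.get_obs()["tcp_pos"], robot.job_done())
E
```

```text
the job is handed in; nothing more can be done
[0.42388778 0.36325875 0.18197505] None
```

I handed the job in at about 40 s: valve turned off, both padlocks I found on the counter put in the chamber, hatch shut and down, valve back on, and the start key pressed at about 11–15 N; I left one more brass padlock, about 1.13 m away among the clutter and out of the arm's reach, having judged it not part of the job, and no verdict came back.

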